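Mark the high spot of a brake rotor and build its disc pack

ROBOT

A 6-joint arm with a two-finger parallel gripper is mounted at the origin on a cart in front of the work surface, level with it; the furniture and walls round the work are solid. World frame = base frame: x ahead of the robot, y to its left, z up, the work surface at z = 0. Lengths are in m, angles in rad, forces in N, time in s.
With the tool pointing down it reaches from about 0.225 to 0.725 m from the base axis. Payload 3.1 kg.
Tool frame: the origin (TCP) lies between the finger pads; the fingertips stand 25 mm ahead of it and the grasp point (between the pads) lies 6 mm ahead of it; y points along the fingers, z is the direction in which the jaws open and shut, and the axes are right-handed (so a half turn about y gives the same grasp; the last joint's range is limited). The gripper opens to 85 mm and grips with 20 to 120 N. Pads are 22 mm wide; open, the fingers measure 114 mm over their backs; the gripper's body (76 mm by 85 mm) begins 54 mm behind the grasp point. The pads swing forward as they close: fully open they stand 13 mm farther back than shut.
Start: joints at [-1.407, 0.048, 0.099, 1.622, 0, 1.443], TCP at [0.151, -0.503, 0.256] pointing down, gripper open.
Joint ranges: [-2.91, 2.91], [-0.99, 1.94], [-1.21, 1.42], [-2.12, 2.29], [-1.49, 1.47], [-3.14, 3.14]. Speed limits (rad/s): [2.79, 2.79, 3.14, 3.14, 3.14, 3.14].

INTERFACE

Orientations are given as a rotation vector (axis times angle).
In Python, from rig import bot, vision gives the robot as it stands.
- The arm moves only by the shell command python3 -m handwheel 'ROWS' [FORCE]. ROWS is JSON, a list that holds one entry, the list of rows, each a list of 5 numbers: the shift along the tool's x, y, z in units of 40 mm (1.0 is 40 mm), then the turn about the tool's y in units of 8 degrees (1.0 is 8 degrees), then the opening, from -1 (shut) to 1 (fully open). In form: [[[tx, ty, tz, spin, hand], ...]]. A call has 1 to 20 rows; each row is the pose to reach, as a shift and turn from the pose measured when the call began, along the tool's axes at that moment; what a row does not reach only later rows make up. A row lasts 1/10 s, in which the tool goes at most 50 mm and 8.59 degrees, less where a joint would pass 70% of its speed; a pose out of reach is approached as far as the arm can. A call with a gripper value outside its range is refused whole. The fingers move at their own pace and stop on an object; FORCE is the grip in N (left out, the last holds). Time passes only in rows, so rows that repeat a pose let the fingers close. It gives the time, the measured TCP pose, the force and the opening at its end, in the units of the state.
- bot.state(): the state, without advancing time (a new reading comes with each control period).
- vision.read_camera(name): name is "side" or "top" or "wrist"; returns a dict with "img" (400x640x3 uint8, red, green, blue), "camera_matrix" (3x3 intrinsics, pixels), "R" (3x3) and "t" (3): a world point X has camera coordinates R X + t. Camera axes: x right, y down, z forward; pixel columns grow to the right and rows downward; lengths in m; the calibration is good to about 2 mm. A picture is of the moment at which its call begins. There is no depth.
- bot.finish_job(): hands the job in, once; it reports no verdict.
The state is a dict: "time": time; "q": joint angles; "dq": joint speeds; "joint_torque": joint torques, N m; "tcp_pos": TCP position; "eef_rot": TCP orientation; "contact_force": force on the tool from outside, world axes, zero at the start; "torque": the same for the moment, N m; "width": finger opening in m.
Only numpy, scipy, OpenCV 4.12 (cv2) and the standard library are available. Lean on these libraries where they do the work, as an engineer would, in place of code of your own. Each camera call takes 0.05 s, during which the arm holds its last target. There are 200 camera calls.

TASK

Find and mark the high spot of the cast rotor on the run-out gauge: slide the dial indicator in against its stop so that its sprung plunger bears on the rim, crank the rotor round to find where the needle reads highest of all, and with the rotor stopped there push the marking pen fully down, there and nowhere else. Then slide the indicator right back, flip the toggle clamp's handle over until its arm stands up clear, lift the rotor out and set it centred and flat on the square assembly plate. Finish the brake pack by layering every brake disc that lies on the bench on top of the rotor in one neat centred stack, in any order, and leave the other things on the bench where they are.

Things in the scene. Friction and masses are not known exactly. Their poses are not given: they have to be found in the camera images.
- gauge: run-out gauge: aluminium base plate fixed to the bench, 12 mm thick, y -205 to +195 mm, x -52 to +52 mm (to +205 mm under the clamp). Origin on the bench under the turntable's axis; x points away from the robot to the toggle clamp, y left to the crank, z up; the indicator slides along y on the -y side. Turntable: 72 mm steel disc, top 46 mm above the bench, with a locating spigot 5 mm high
- crank (a joint): angle of the crank wheel (grey, 96 mm, top 42 mm above the bench, vertical axis at x = 0, y = +140 mm of the gauge), rad, counter-clockwise from above, 0 at the start with its knob towards the gauge's +y; no end stops. A belt turns turntable and rotor by the same angle. About 2 N at the knob; stays where left
- crank_grip (a point): grip point, 64 mm above the bench, of the crank's upright black knob: 16 mm diameter, 44 to 78 mm above the bench, 36 mm from the crank axis. The knob spins freely on its pin, so a gripper holding it may keep its heading while carrying it round the circle
- indicator_slide (a joint): position of the dial indicator's slide in m: 0 fully back (away from the rotor), 0.050 in against its stop; grows along the gauge's +y; 5 to 6 N to move, stays where left. Starts within 5 mm of fully back
- slide_grip (a point): grip point, 66 mm above the bench, of the slide's upright black knob: 14 mm diameter, 31 to 77 mm above the bench; 130 mm from the rotor's axis when the slide is in, 180 mm when back
- dial_needle (a joint): red needle on the white tilted dial (43 mm), rad, 0.63 per mm the sprung plunger is pushed in, clockwise on the dial; 0 when free, pointing up the dial. Slide in: round rim reads about 1.15, a lesser swelling about 2.1, the high spot about 3.3. Each bulge fades out some 0.6 rad of turn from its crest; 0.2 rad off the crest the needle is about 0.25 lower
- plunger_tip (a point): round tip (8 mm) of the indicator's sprung plunger, level, 55 mm above the bench; it meets the rim on the rotor's -y side (gauge frame) and stands 78 mm from the rotor's axis once the slide is back
- marking_pen (a joint): travel of the sprung marking pen in m: 0 up, 0.008 fully down, where its tip dots the rotor's top face just inside the point that the plunger touches; about 4.5 N to push fully down; springs back
- pen_cap (a point): centre of the top of the pen's blue round cap (18 mm diameter), 116 mm above the bench when up; moves with the indicator slide (24 mm to the -y side of the rotor's axis when the slide is in)
- clamp_lever (a joint): toggle clamp lever, rad: 0 closed (arm level over the rotor, 14 mm wide, top at 98 mm), 1.36 fully open (arm up, red handle lying back); grows as the red handle is pushed over in the gauge's +x direction, away from the rotor, and down. About 4 N at the handle; stays where left
- clamp_grip (a point): middle of the clamp's red handle (about 20 mm wide, 65 mm long, standing up when closed); it moves with the lever on a circle about clamp_hinge, 96 mm from it, starting 0.25 rad past the vertical. Free space to push it from the rotor's side
- clamp_hinge (a point): centre of the clamp's hinge, 150 mm from the rotor's axis in the gauge's +x and 74 mm above the bench; the hinge axis is level, along the gauge's y
- rotor: dark cast-iron rotor blank, disc 60 mm in diameter, 18 mm thick, bright turned ring on top, 0.5 to 0.8 kg; the upper 12 mm of the rim has a high spot (3.5 mm proud) and a lesser swelling (1.6 mm), the lower 6 mm is 54 mm wide. Origin at the centre of its underside. Starts on the turntable under the clamp, a blind bore over the spigot. Its axes do not tell where the high spot is
- vice: blue bench vice, fixed and not used here, an obstacle 140 mm high on the left: seen in world axes its solid part runs 65 mm to either side of its origin in x, and from 87 mm to the right of the origin (-y) leftwards off the bench
- assembly_plate: square steel assembly plate 115 mm wide and 10 mm thick, fixed to the bench, with an engraved 67 mm circle round its centre. Origin at the centre of its underside; its top is 10 mm above the bench
- lined_disc_1: brown friction-lined brake disc with a steel core, flat, 60 mm in diameter, 10 mm thick, 0.14 kg, small centre hole; origin at the centre of its underside, z up; lies on the bench, may be absent
- steel_disc: plain bright steel brake disc, flat, 60 mm in diameter, 10 mm thick, 0.14 kg, small centre hole; origin at the centre of its underside, z up; lies on the bench, may be absent
- lined_disc_2: second brown friction-lined brake disc, like lined_disc_1, flat, 60 mm in diameter, 10 mm thick, 0.14 kg, small centre hole; origin at the centre of its underside, z up; lies on the bench, may be absent
- tape_measure: tape measure, 80 x 37 mm, 69 mm high, a bystander on the bench, not to be moved; origin at the centre of its underside
There are look-alikes about, which are no part of the job. Leave any turquoise or yellow look-alike of the steel_disc alone.

How it is judged:
On the way, in this order (a step that is already met when the one before it is completed fails the run):
1. the indicator is slid in against its stop, plunger on the rim of the seated rotor (value of joint indicator_slide above 0.047 m and value of joint dial_needle above 0.6 rad and horizontal distance between rotor and gauge below 0.006 m and height (world z) of rotor below 0.052 m), for 0.2 s.
2. the marking pen is pushed fully down with the high spot under the plunger (value of joint marking_pen above 0.0065 m and value of joint indicator_slide above 0.047 m and value of joint dial_needle above 2.9 rad and horizontal distance between rotor and gauge below 0.006 m and height (world z) of rotor below 0.052 m), for 0.1 s.
3. the indicator is slid right back (value of joint indicator_slide below 0.008 m and horizontal distance between rotor and gauge below 0.006 m and height (world z) of rotor below 0.052 m), for 0.2 s.
4. the toggle clamp is flipped open, arm up, with the rotor still on the turntable (value of joint clamp_lever above 1 rad and horizontal distance between rotor and gauge below 0.006 m and height (world z) of rotor below 0.052 m), for 0.2 s.
5. the rotor lies flat and centred on the assembly plate, let go (horizontal distance between rotor and assembly_plate below 0.008 m and angle between rotor's own z axis and vertical below 0.08 rad and height (world z) of rotor between 0.007 and 0.013 m and contact force between the fingers and rotor below 0.05 N and linear speed of rotor below 0.02 m/s), for 0.3 s.
At the end, for the whole second after the job is handed in: The rotor lies flat on the assembly plate within 8 mm of its centre, every brake disc present lies flat on top of it in one stack, each within 8 mm of the plate's centre, all released and at rest; the clamp stands open (lever over 1.0 rad) and the indicator is back (slide under 10 mm) (all of step 5 and horizontal distance between each of lined_disc_1, steel_disc, lined_disc_2 and assembly_plate below 0.008 m and angle between the z axis of each of lined_disc_1, steel_disc, lined_disc_2 and the z axis of assembly_plate, either way round below 0.08 rad and height (world z) of each of lined_disc_1, steel_disc, lined_disc_2 above 0.025 m and contact force between the fingers and lined_disc_1 below 0.05 N and linear speed of each of lined_disc_1, steel_disc, lined_disc_2 below 0.02 m/s and contact force between the fingers and steel_disc below 0.05 N and contact force between the fingers and lined_disc_2 below 0.05 N and value of joint clamp_lever above 1 rad and value of joint indicator_slide below 0.01 m); the robot touches nothing.
It fails at once if the marking pen is pushed down away from the high spot (value of joint marking_pen above 0.0055 m and value of joint dial_needle below 2.6 rad).
It fails at once if the tape measure is moved more than 40 mm (distance of tape_measure from where it was at the start of the episode above 0.04 m).
Of lined_disc_1, steel_disc, lined_disc_2 only 1 to 3 are there at a start; the rules pass over those that are not, and their reading is None.
At some moment in a run one of lined_disc_1, steel_disc, lined_disc_2 may be knocked a few centimetres aside while the robot is not near it.
Once in a run the grip may slacken for a moment while it holds something.
It also fails if it takes over 210 s, if anything falls off the work surface, if the arm or the gripper's body presses on something with over 40 N, if the wrist force passes 120 N, or if a joint passes its speed limit or range.

## Working session

There is one attempt and no reset: what is moved stays moved. The work goes in short steps, Python scripts to look and compute and a shell command to move; the robot and the scene stay as the last step left them, time stands still between calls to the robot, and variables do not carry over. Pictures are saved under pics/ and viewed, about 12 in all and at most 16, crops included, and the job is handed in when it is done.

```bash
ls; mkdir -p pics
cat > h.py <<'E'
import numpy as np, cv2
from scipy.spatial.transform import Rotation as Rn
from rig import bot, vision
def cam(n):
    c=vision.read_camera(n); return c
def save(n,img): cv2.imwrite('pics/'+n,cv2.cvtColor(img,cv2.COLOR_RGB2BGR))
def ray(c,u,v):
    R=np.array(c['R']);t=np.array(c['t']);K=np.array(c['camera_matrix'])
    return -R.T@t, R.T@np.linalg.solve(K,[u,v,1.])
def onz(c,u,v,z):
    o,d=ray(c,u,v); return o+d*(z-o[2])/d[2]
def proj(c,X):
    p=np.array(c['camera_matrix'])@(np.array(c['R'])@np.array(X)+np.array(c['t'])); return p[:2]/p[2]
def tri(rs):
    A=sum(np.eye(3)-np.outer(d,d)/(d@d) for o,d in rs); b=sum((np.eye(3)-np.outer(d,d)/(d@d))@o for o,d in rs)
    return np.linalg.solve(A,b)
def totool(target,s=None):
    s=s or bot.state(); R=Rn.from_rotvec(s['eef_rot']).as_matrix()
    return R.T@(np.array(target)-np.array(s['tcp_pos']))/0.04
E
python3 - <<'E'
from h import *
s=bot.state(); print(s); print(Rn.from_rotvec(s['eef_rot']).as_matrix().round(3))
for n in('top','side','wrist'):
    c=cam(n); save(n+'0.png',c['img']); print(n,np.array(c['camera_matrix']).round(1).tolist(),(-np.array(c['R']).T@c['t']).round(3),np.array(c['R'])[2].round(3))
E
```

```text
pics
{'time': 0.0, 'q': array([-1.40680171e+00,  4.87512295e-02,  9.75836962e-02,  1.62196560e+00,
        1.01217136e-05,  1.44299955e+00]), 'dq': array([ 3.88200184e-05, -5.29941935e-04,  2.18864234e-05,  9.30372918e-04,
        1.43649149e-03,  5.90622329e-04]), 'joint_torque': array([ 1.03247956e-03, -3.38783669e+01,  3.20014715e+01,  2.02225725e-02,
       -2.75290421e-05,  3.88959393e-06]), 'tcp_pos': array([ 0.15092906, -0.5022715 ,  0.25510972]), 'eef_rot': array([-0.30342048,  2.06714105, -2.06226483]), 'contact_force': array([0.19759094, 0.40630614, 0.83866979]), 'torque': array([ 0.01150635, -0.0231136 ,  0.02481908]), 'width': 0.0857034604932061}
[[-0.958 -0.     0.288]
 [-0.288  0.002 -0.958]
 [-0.    -1.    -0.002]]
top [[480.6, 0.0, 322.4], [0.0, 480.6, 197.9], [0.0, 0.0, 1.0]] [0.265 0.073 1.547] [ 0.192 -0.005 -0.981]
side [[366.4, 0.0, 317.9], [0.0, 366.4, 200.8], [0.0, 0.0, 1.0]] [0.285 1.024 0.8  ] [ 0.215 -0.803 -0.555]
wrist [[347.0, 0.0, 321.3], [0.0, 347.0, 200.1], [0.0, 0.0, 1.0]] [ 0.222 -0.482  0.374] [-0.281 -0.081 -0.956]
```

View pics/top0.png

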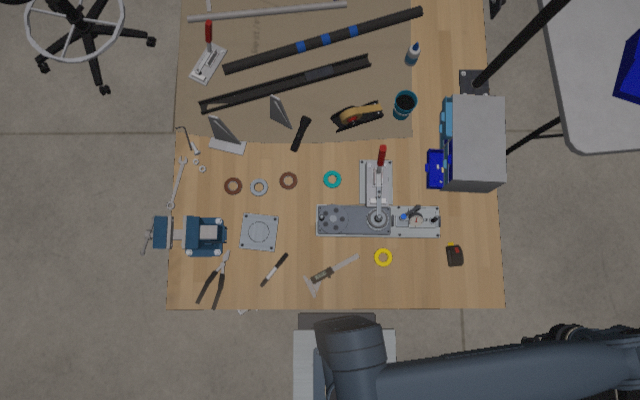

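View pics/side0.png

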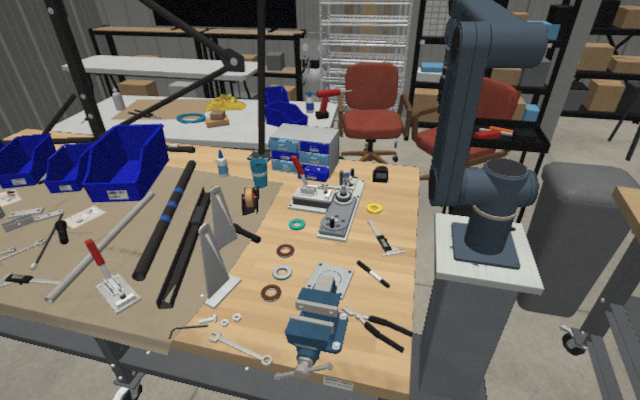

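Top view: brown (233,186), steel (259,187) and brown (288,180) discs. The turquoise (332,179) and yellow (383,257) ones are look-alikes. Plate (259,231), crank (333,219), rotor (378,217), indicator (~410,215), clamp handle (381,155), tape measure (454,255). I'll enlarge a crop to confirm.

Run:
```python
from h import *
c=cam('top'); im=c['img'][140:275,205:475]; save('crop1.png',cv2.resize(im,None,fx=2.96,fy=2.96,interpolation=cv2.INTER_CUBIC))
for n,u,v,z in [('b1',233,186,.01),('st',259,187,.01),('b2',288,180,.01),('turq',332,179,.01),('yel',383,257,.01),('plate',259,231,.01),('crank',333,219,.042),('rotor',378,217,.064),('handle',381,155,.16),('tape',454,255,.07),('vice',208,235,.1)]:
    print(n,onz(c,u,v,z).round(3))
```

```text
b1 [0.606 0.358 0.01 ]
st [0.603 0.273 0.01 ]
b2 [0.626 0.178 0.01 ]
turq [0.629 0.034 0.01 ]
yel [ 0.373 -0.126  0.01 ]
plate [0.458 0.27  0.01 ]
crank [0.491 0.033 0.042]
rotor [ 0.494 -0.107  0.064]
handle [ 0.667 -0.109  0.16 ]
tape [ 0.374 -0.336  0.07 ]
vice [0.435 0.412 0.1  ]
```

View pics/crop1.png

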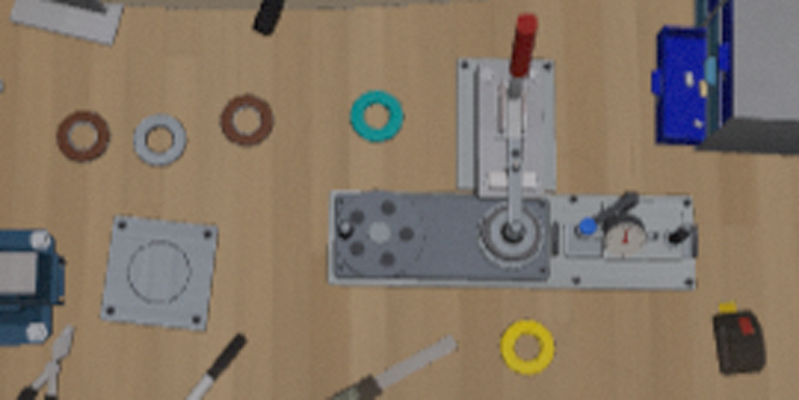

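The crop confirms the gauge: crank knob on its far left, blue pen cap at about (404,217), dial, and black slide knob at about (435,219). Now I'll go over the indicator with the wrist camera.

Run:
```python
from h import *
c=cam('top')
print('knob',onz(c,434.7,219.4,.077),'pen',onz(c,403.6,216.7,.116),'cknob',onz(c,321.9,217.4,.078))
print(totool([.44,-.25,.255]))
```

```text
knob [ 0.48377975 -0.28089865  0.077     ] pen [ 0.48651177 -0.17810767  0.116     ] cknob [0.4910509  0.06792322 0.078     ]
[-8.73652839  0.02386813 -3.96832995]
```

```bash
python3 -m handwheel '[[[-1,0,-0.5,0.8,1],[-2,0,-1,1.6,1],[-3,0,-1.5,2.24,1],[-4,0,-2,2.24,1],[-5,0,-2.5,2.24,1],[-6,0,-3,2.24,1],[-7,0,-3.5,2.24,1],[-8,0,-4,2.24,1],[-8.7,0,-4,2.24,0],[-8.7,0,-4,2.24,-0.2],[-8.7,0,-4,2.24,-0.2]]]'
python3 - <<'E'
from h import *
c=cam('wrist'); save('w1.png',c['img']); s=bot.state(); print(s['time'],s['tcp_pos'],s['width']);print(Rn.from_rotvec(s['eef_rot']).as_matrix().round(3))
np.savez('w1',**c)
E
```

```text
time: 1.35
tcp_pos: [0.4383, -0.2488, 0.2556]
eef_rot: [-0.02, -2.212, 2.209]
contact_force: [-0.6, 0.1, 0.3]
width: 0.0441
1.4 [ 0.43777552 -0.24924744  0.25572273] 0.03600491671824573
[[-1.    -0.001 -0.021]
 [ 0.021  0.001 -1.   ]
 [ 0.001 -1.    -0.001]]
```

View pics/w1.png

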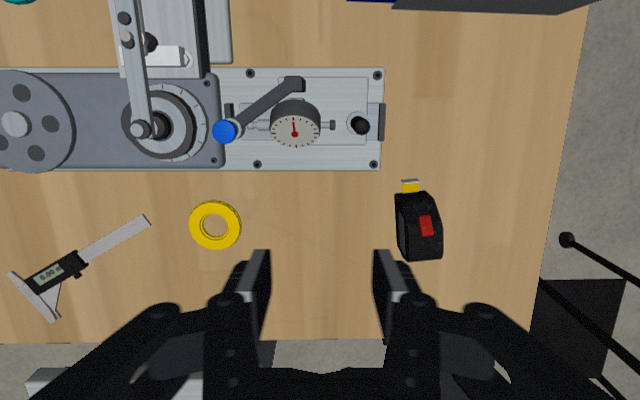

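The wrist view shows the free needle at zero (dial about (294,133)), slide knob top (360,125), pen cap (225,131), rotor ring about (160,122) and crank hub (15,123).

Run:
```python
from h import *
w=np.load('w1.npz'); t=cam('top')
hsv=cv2.cvtColor(w['img'],cv2.COLOR_RGB2HSV)
def cen(img,box,f):
    x0,y0,x1,y1=box; m=f(img[y0:y1,x0:x1].astype(int)); ys,xs=np.nonzero(m); return xs.mean()+x0,ys.mean()+y0,len(xs)
blue=lambda a:(a[...,2]>a[...,0]+60)
dark=lambda a:(a.sum(2)<110)
kw=cen(w['img'],(345,112,373,140),dark); pw=cen(w['img'],(205,112,245,150),blue)
kt=cen(t['img'],(428,212,441,226),dark); pt=cen(t['img'],(396,210,410,224),blue)
print(kw,pw,kt,pt)
for a,b,n,z in((kw,kt,'knob',.077),(pw,pt,'pen',.116)):
    print(n,tri([ray(w,*a[:2]),ray(t,*b[:2])]).round(4),onz(w,*a[:2],z).round(4),onz(t,*b[:2],z).round(4))
print('crank',onz(w,15,123,.045),'rot',onz(w,163,121,.064))
```

```text
(np.float64(359.4660194174757), np.float64(125.05339805825243), 206) (np.float64(223.4164859002169), np.float64(131.37960954446854), 461) (np.float64(436.125), np.float64(220.30555555555554), 72) (np.float64(403.2916666666667), np.float64(216.0), 24)
knob [ 0.4839 -0.2855  0.0658] [ 0.4863 -0.282   0.077 ] [ 0.4809 -0.2852  0.077 ]
pen [ 0.4879 -0.1777  0.1156] [ 0.4872 -0.1783  0.116 ] [ 0.4886 -0.1773  0.116 ]
crank [0.49182922 0.0347647  0.045     ] rot [ 0.49210859 -0.11171578  0.064     ]
```

Run:
```python
from h import *
s=bot.state(); print(s['q'].round(3), totool([.4855,-.283,.16]))
```

```text
[-0.652 -0.006  0.043  1.622  0.     2.512] [-1.21925572  2.39430476  0.81170251]
```

```bash
python3 -m handwheel '[[[-0.3,0.5,0.2,-1,0],[-0.6,1,0.4,-2,0],[-0.9,1.5,0.6,-3,0],[-1.2,2,0.82,-4,0],[-1.22,2,0.82,-5,0],[-1.22,2,0.82,-6,0],[-1.22,2,0.82,-7,0],[-1.22,2,0.82,-8,0],[-1.22,2,0.82,-9,0],[-1.22,2,0.82,-10,0],[-1.22,2,0.82,-11,0],[-1.22,2,0.82,-11.25,0],[-1.22,2,0.82,-11.25,0]]]' 50
python3 - <<'E'
from h import *
c=cam('wrist'); save('w2.png',c['img']); s=bot.state(); print(s['time'],s['tcp_pos'],s['width'])
dark=c['img'].astype(int).sum(2)<110
n,l,st,ce=cv2.connectedComponentsWithStats(dark.astype(np.uint8))
p=proj(c,[.4855,-.283,.077]);print(p)
print([(st[i].tolist(),ce[i].round(1)) for i in range(1,n) if st[i,4]>80 and abs(ce[i]-p).max()<60])
for i in range(1,n):
    if st[i,4]>80 and abs(ce[i]-p).max()<60: print(onz(c,*ce[i],.077))
E
```

```text
time: 2.75
tcp_pos: [0.4844, -0.2843, 0.1759]
eef_rot: [-1.198, 1.228, -1.226]
contact_force: [0.7, 0.5, 0.3]
width: 0.0426
2.8 [ 0.48458084 -0.28423961  0.17591559] 0.04253538050640808
[324.07751467 209.28808451]
[([302, 186, 32, 33, 459], array([322.5, 202.3]))]
[ 0.48457332 -0.27812916  0.077     ]
```

```bash
python3 -m handwheel '[[[-0.07,0.8,0,0,0],[-0.07,1.6,0,0,0],[-0.07,2.2,0,0,0],[-0.07,2.6,0,0,0],[-0.07,2.6,0,0,-1],[-0.07,2.6,0,0,-1],[-0.07,2.6,0,0,-1],[-0.07,2.6,0,0,-1],[-0.07,2.6,0,0,-1]]]' 60
```

```text
time: 3.7
tcp_pos: [0.4857, -0.2815, 0.0723]
eef_rot: [-1.196, 1.227, -1.227]
contact_force: [5.4, 0.3, -7.4]
width: 0.012
```

```bash
python3 -m handwheel '[[[-0.2,0,0,0,-1],[-0.4,0,0,0,-1],[-0.6,0,0,0,-1],[-0.8,0,0,0,-1],[-1.0,0,0,0,-1],[-1.1,0,0,0,-1],[-1.2,0,0,0,-1],[-1.25,0,0,0,-1],[-1.25,0,0,0,-1]]]'
python3 - <<'E'
from h import *
c=cam('wrist'); save('w3.png',c['img']); s=bot.state(); print(s['time'],s['tcp_pos'],s['contact_force'],s['width'])
E
```

```text
time: 4.6
tcp_pos: [0.4867, -0.2345, 0.0723]
eef_rot: [-1.201, 1.225, -1.233]
contact_force: [1.8, -7.5, -10.9]
width: 0.0121
4.65 [ 0.48667907 -0.23445231  0.07231563] [ 2.26383829 -6.67088639 -9.84818248] 0.012169563008125339
```

View pics/w3.png

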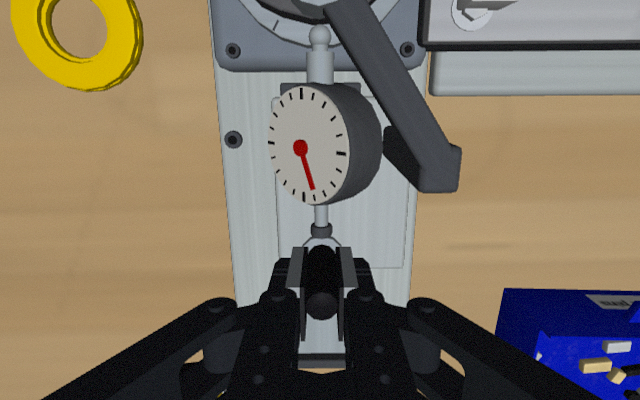

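Seen from this side the needle points down (hub (300,148), tip (313,190)). Dial-up is image right, so it reads about 1.2, the plain rim. I'll push on to make sure of the stop.

```bash
python3 -m handwheel '[[[-0.08,0,0,0,-1],[-0.16,0,0,0,-1],[-0.16,0,0,0,-1]]]'
```

```text
time: 4.95
tcp_pos: [0.4867, -0.2342, 0.0723]
eef_rot: [-1.21, 1.222, -1.245]
contact_force: [2.2, -15.7, -13.9]
width: 0.0124
```

```bash
python3 -m handwheel '[[[0,0,0,0,0],[0,0,0,0,0],[0,-0.8,0,0,0],[0,-1.8,0,0,0],[0,-2.8,0,0,0],[-1,-3,0,0,0],[-2,-3,0,0,0],[-3.2,-3,0,0,0],[-4.4,-3,0,0,0],[-5.6,-3,0.1,0,0],[-6.8,-3,0.15,0,0],[-7.64,-3,0.15,0,0],[-7.64,-3,0.15,0,0],[-7.64,-3,0.15,0,0]]]'
python3 - <<'E'
from h import *
c=cam('wrist'); save('w4.png',c['img']); s=bot.state(); print(s['time'],s['tcp_pos'],s['width'],s['contact_force'])
dark=c['img'].astype(int).sum(2)<110
n,l,st,ce=cv2.connectedComponentsWithStats(dark.astype(np.uint8))
p=proj(c,[.4927,.0715,.078]);print(p)
for i in range(1,n):
    if st[i,4]>80 and abs(ce[i]-p).max()<60: print(st[i],ce[i],onz(c,*ce[i],.078))
t=cam('top'); save('t4.png',cv2.resize(t['img'][195:240,395:445],None,fx=12,fy=12,interpolation=cv2.INTER_CUBIC))
E
```

```text
time: 6.35
tcp_pos: [0.5016, 0.0742, 0.1874]
eef_rot: [-1.211, 1.219, -1.244]
contact_force: [-0.1, -0.4, -0.0]
width: 0.0423
6.4 [0.50172221 0.07331755 0.18721811] 0.0429454474725075 [ 0.50627281 -0.47143616  0.13316942]
[309.36119888 207.22390604]
[298 188  22  29 335] [309.31343284 199.31044776] [0.49288865 0.07724101 0.078     ]
```

View pics/t4.png

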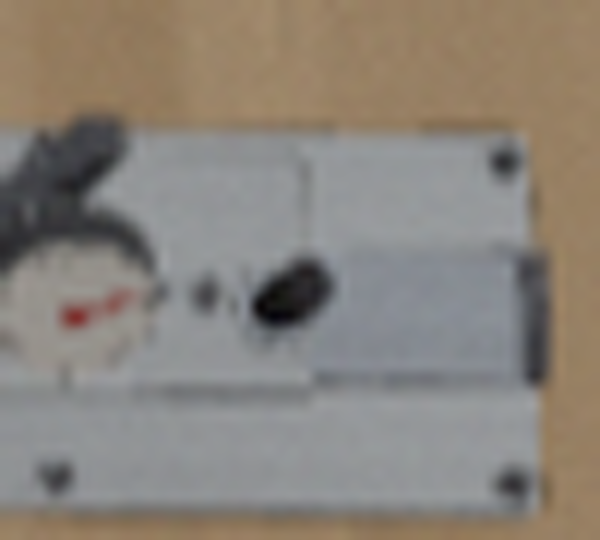

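Top crop: needle hub (75,317) and tip (130,295), so atan2(55,22) ≈ 1.19. The top camera can read the dial. Next, grip the crank knob.

```bash
cat >> h.py <<'E'
def needle():
    t=cam('top'); a=cv2.resize(t['img'][210:230,393:412],None,fx=8,fy=8,interpolation=cv2.INTER_CUBIC).astype(float)
    r=np.clip(a[...,0]-(a[...,1]+a[...,2])/2-12,0,None)
    b=cv2.GaussianBlur(r,(0,0),6); hy,hx=np.unravel_index(b.argmax(),b.shape)
    ys,xs=np.mgrid[:r.shape[0],:r.shape[1]]; d=np.hypot(xs-hx,ys-hy)
    w=r*((d>13)&(d<48)); vx,vy=(w*(xs-hx)).sum(),(w*(ys-hy)).sum()
    return np.arctan2(vx,-vy)%(2*np.pi),(hx,hy),w.sum().round(), np.hypot(vx,vy)/(w.sum()+1e-6)
E
python3 - <<'E'
from h import *
print(needle(), totool([.4928,.0735,.0715]))
E
python3 -m handwheel '[[[0,0.6,-0.22,0,0],[0,1.4,-0.22,0,0],[0,2.1,-0.22,0,0],[0,2.6,-0.22,0,0],[0,2.9,-0.22,0,0],[0,2.9,-0.22,0,0],[0,2.9,-0.22,0,-1],[0,2.9,-0.22,0,-1],[0,2.9,-0.22,0,-1],[0,2.9,-0.22,0,-1],[0,2.9,-0.22,0,-1]]]' 40
python3 - <<'E'
from h import *
s=bot.state();print(s['tcp_pos'],s['contact_force'],Rn.from_rotvec(s['eef_rot']).as_matrix().round(3),needle())
E
```

```text
(np.float64(1.221124240394436), (np.int64(67), np.int64(91)), np.float64(8698.0), np.float64(25.38089554310778)) [-0.07843743  2.88274548 -0.22829425]
time: 7.6
tcp_pos: [0.4942, 0.0702, 0.0725]
eef_rot: [-1.207, 1.22, -1.249]
contact_force: [-0.6, -1.6, 6.7]
width: 0.0145
[0.49418702 0.0701509  0.07247484] [-0.62463152 -1.59459941  6.69225631] [[-0.031  0.003  1.   ]
 [-0.999 -0.021 -0.031]
 [ 0.021 -1.     0.004]] (np.float64(1.2181747500621405), (np.int64(67), np.int64(91)), np.float64(8462.0), np.float64(25.43153785273724))
```

```bash
cat > rd.py <<'E'
from h import *
s=bot.state(); p=s['tcp_pos'][:2]-np.array([.4934,.0342]); n=needle()
print('th',round(np.arctan2(-p[0],p[1])+.021,3),'r',round(np.hypot(*p)*1000,1),'needle',round(n[0],2),'F',s['contact_force'].round(1))
E
python3 - <<'E'
import numpy as np
tx=np.array([-.031,-.999]);tz=np.array([.999,-.031])
P=lambda th:36/40*np.array([-np.sin(th)+.021*np.cos(th),np.cos(th)+.021*np.sin(th)])
for i in range(16):
    a=.4*i; print(i,[(round(float(d@tx),2),round(float(d@tz),2)) for d in (P(a+.2)-P(a),P(a+.4)-P(a))])
E
```

```text
0 [(0.02, -0.18), (0.07, -0.35)]
1 [(0.09, -0.16), (0.2, -0.29)]
2 [(0.14, -0.11), (0.3, -0.19)]
3 [(0.17, -0.05), (0.35, -0.06)]
4 [(0.18, 0.02), (0.35, 0.08)]
5 [(0.15, 0.09), (0.29, 0.21)]
6 [(0.11, 0.14), (0.18, 0.31)]
7 [(0.04, 0.17), (0.05, 0.35)]
8 [(-0.03, 0.18), (-0.09, 0.34)]
9 [(-0.1, 0.15), (-0.22, 0.28)]
10 [(-0.15, 0.1), (-0.31, 0.17)]
11 [(-0.18, 0.04), (-0.36, 0.04)]
12 [(-0.18, -0.04), (-0.34, -0.1)]
13 [(-0.15, -0.1), (-0.27, -0.23)]
14 [(-0.1, -0.15), (-0.16, -0.32)]
15 [(-0.03, -0.18), (-0.03, -0.36)]
```

```bash
python3 -m handwheel '[[[0.02,0,-0.18,0,-1],[0.07,0,-0.35,0,-1],[0.07,0,-0.35,0,-1]]]'>/dev/null; python3 rd.py
python3 -m handwheel '[[[0.09,0,-0.16,0,-1],[0.2,0,-0.29,0,-1],[0.2,0,-0.29,0,-1]]]'>/dev/null; python3 rd.py
python3 -m handwheel '[[[0.14,0,-0.11,0,-1],[0.3,0,-0.19,0,-1],[0.3,0,-0.19,0,-1]]]'>/dev/null; python3 rd.py
python3 -m handwheel '[[[0.17,0,-0.05,0,-1],[0.35,0,-0.06,0,-1],[0.35,0,-0.06,0,-1]]]'>/dev/null; python3 rd.py
```

```text
th 0.435 r 36.6 needle 1.28 F [-1.4 -0.5  2.3]
th 0.854 r 37.2 needle 2.1 F [-0.7 -1.   1.4]
th 1.267 r 37.5 needle 1.5 F [ 2.3 -1.8 -1.7]
th 1.667 r 37.7 needle 1.22 F [ 4.7 -0.4 -5. ]
```

```bash
python3 -m handwheel '[[[0.18,0,0.02,0,-1],[0.35,0,0.08,0,-1],[0.35,0,0.08,0,-1]]]'>/dev/null; python3 rd.py
python3 -m handwheel '[[[0.15,0,0.09,0,-1],[0.29,0,0.21,0,-1],[0.29,0,0.21,0,-1]]]'>/dev/null; python3 rd.py
python3 -m handwheel '[[[0.11,0,0.14,0,-1],[0.18,0,0.31,0,-1],[0.18,0,0.31,0,-1]]]'>/dev/null; python3 rd.py
python3 -m handwheel '[[[0.04,0,0.17,0,-1],[0.05,0,0.35,0,-1],[0.05,0,0.35,0,-1]]]'>/dev/null; python3 rd.py
```

```text
th 2.059 r 37.6 needle 1.22 F [ 6.8  2.  -6. ]
th 2.443 r 37.3 needle 1.22 F [ 5.3  4.2 -4.8]
th 2.823 r 36.8 needle 2.5 F [ 3.1  4.6 -1.8]
th -3.063 r 36.2 needle 3.45 F [0.6 5.1 0.8]
```

```bash
python3 -m handwheel '[[[-0.03,0,0.18,0,-1],[-0.09,0,0.34,0,-1],[-0.09,0,0.34,0,-1]]]'>/dev/null; python3 rd.py
python3 -m handwheel '[[[-0.1,0,0.15,0,-1],[-0.22,0,0.28,0,-1],[-0.22,0,0.28,0,-1]]]'>/dev/null; python3 rd.py
```

```text
th -2.655 r 35.6 needle 2.55 F [-1.5  5.8  2.1]
th -2.24 r 35.1 needle 1.23 F [-4.1  4.1  4.5]
```

```bash
python3 -m handwheel '[[[0.12,0,-0.13,0,-1],[0.22,0,-0.28,0,-1],[0.22,0,-0.28,0,-1]]]'>/dev/null; python3 rd.py
python3 -m handwheel '[[[0.06,0,-0.16,0,-1],[0.09,0,-0.34,0,-1],[0.09,0,-0.34,0,-1],[0.09,0,-0.34,0,-1]]]'>/dev/null; python3 rd.py
```

```text
th -2.682 r 35.5 needle 2.58 F [-2.2  0.5  2.3]
th -3.106 r 36.1 needle 3.45 F [-1.7 -2.4  0.3]
```

```bash
python3 -m handwheel '[[[0,0,0,0,0],[0,0,0,0,0],[0,0,0,0,0],[0,-0.7,0,0,0],[0,-1.6,0,0,0],[0,-2.4,0,0,-0.5],[1,-2.6,0,0,-1],[2,-2.6,-0.1,0,-1],[3.1,-2.6,-0.1,0,-1],[3.1,-2.6,-0.1,0,-1],[3.1,-2.6,-0.1,0,-1]]]' 40; python3 rd.py
python3 - <<'E'
from h import *
c=cam('wrist'); save('w5.png',c['img']); s=bot.state(); print(s['time'],s['tcp_pos'],s['width'])
a=c['img'].astype(int); m=((a[...,2]>a[...,0]+60)).astype(np.uint8)
n,l,st,ce=cv2.connectedComponentsWithStats(m); p=proj(c,[.4885,-.1285,.116]); print(p)
for i in range(1,n):
    if st[i,4]>150 and abs(ce[i]-p).max()<80: print(st[i],ce[i],onz(c,*ce[i],.116), totool([.4885,-.1285,.16]))
E
```

```text
time: 13.05
tcp_pos: [0.4861, -0.125, 0.178]
eef_rot: [-1.2, 1.23, -1.243]
contact_force: [0.3, 0.7, 0.6]
width: -0.0001
th 3.117 r 159.4 needle 3.14 F [0.3 0.7 0.6]
13.15 [ 0.48607671 -0.12358616  0.17785646] 8.436852185275429e-05
[327.04004097 238.41652217]
[311 226  31  26 543] [326.5267035  238.07550645] [ 0.48821799 -0.12828199  0.116     ] [0.11589862 0.44768574 0.06472795]
```

View pics/w5.png

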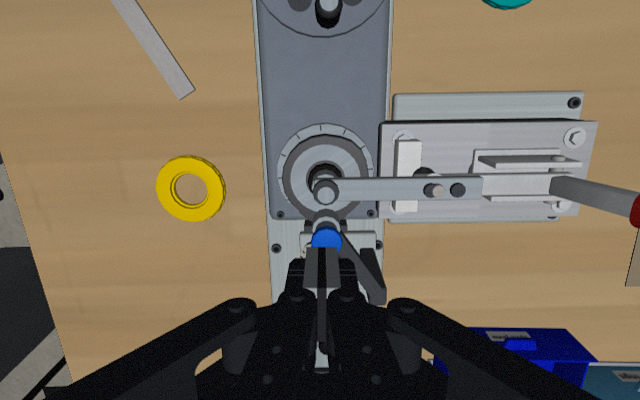

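The wrist view shows the pen cap at (327,238), between the rotor and the dial. The gripper hides the dial, so the 3.14 reading is doubtful. I'll back off and check the needle close up before pressing.

```bash
python3 -m handwheel '[[[0.9,0,0,0,-1],[1.8,0,0,0,-1],[2.7,0,0,0,-1],[2.9,0,0,0,-1],[2.9,0,0,0,-1]]]' ; python3 rd.py
python3 - <<'E'
from h import *
c=cam('wrist'); p=proj(c,[.487,-.185,.09]).astype(int); print(p, bot.state()['tcp_pos'])
x,y=p; save('w6.png',cv2.resize(c['img'][max(y-75,0):y+75,max(x-90,0):x+90],None,fx=3,fy=3,interpolation=cv2.INTER_CUBIC))
E
```

```text
time: 13.65
tcp_pos: [0.4825, -0.2392, 0.1789]
eef_rot: [-1.202, 1.229, -1.24]
contact_force: [-0.2, 1.0, -0.1]
width: -0.0001
th 3.123 r 273.6 needle 3.52 F [-0.2  1.  -0.1]
[327 129] [ 0.48252612 -0.23785838  0.17899214]
```

View pics/w6.png

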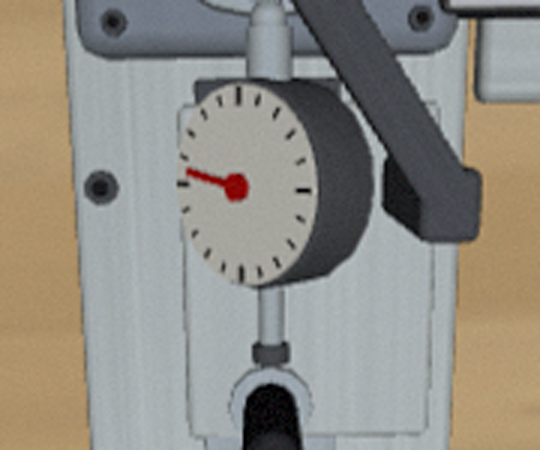

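The needle (hub (235,187), tip (190,172)) is just past the π tick, about 3.3, so the high spot is under the plunger. Now press the pen.

Run:
```python
from h import *
print(totool([.4885,-.1285,.17]),totool([.4885,-.1285,.148]))
```

```text
[-2.73932172  0.19822482  0.06480077] [-2.74465042  0.74819886  0.06520901]
```

```bash
python3 -m handwheel '[[[-0.9,0,0.03,0,-1],[-1.8,0.1,0.05,0,-1],[-2.6,0.2,0.06,0,-1],[-2.74,0.2,0.06,0,-1],[-2.74,0.5,0.06,0,-1],[-2.74,0.75,0.06,0,-1],[-2.74,0.75,0.06,0,-1]]]'
python3 - <<'E'
from h import *
s=bot.state(); print(totool([.4885,-.1285,.133]),s['contact_force'],needle())
E
```

```text
time: 14.45
tcp_pos: [0.4869, -0.1286, 0.1453]
eef_rot: [-1.204, 1.232, -1.236]
contact_force: [-1.0, 0.2, 0.3]
width: 0.0002
[-0.00742692  0.30803498  0.04256444] [-0.97355928  0.22192162  0.25450668] (np.float64(3.141592653589793), (np.int64(0), np.int64(0)), np.float64(0.0), np.float64(0.0))
```

```bash
python3 -m handwheel '[[[0,0.1,0.04,0,-1],[0,0.2,0.04,0,-1],[0,0.3,0.04,0,-1],[0,0.32,0.04,0,-1],[0,0.32,0.04,0,-1]]]';  python3 -m handwheel '[[[0,0.03,0,0,-1],[0,0.06,0,0,-1],[0,0.06,0,0,-1]]]'
```

```text
time: 15.0
tcp_pos: [0.4892, -0.1299, 0.1341]
eef_rot: [-1.203, 1.23, -1.24]
contact_force: [-0.5, -2.2, 3.8]
width: 0.0002
time: 15.3
tcp_pos: [0.4893, -0.13, 0.133]
eef_rot: [-1.203, 1.229, -1.24]
contact_force: [-2.7, -0.2, 7.6]
width: -0.0002
```

```bash
python3 -m handwheel '[[[0,0.06,0,0,-1],[0,0.1,0,0,-1],[0,0.1,0,0,-1]]]'; python3 -m handwheel '[[[0,-0.5,0,0,-1],[0,-1.2,0,0,-1],[0.9,-1.4,0,0,-1],[1.8,-1.4,-0.05,0,-0.5],[2.6,-1.4,-0.08,0,0],[2.65,-1.4,-0.08,0,0],[2.65,-1.4,-0.08,0,0]]]';  python3 - <<'E'
from h import *
s=bot.state(); print(totool([.4863,-.2335,.072]),s['contact_force'])
print(needle())
E
```

```text
time: 15.6
tcp_pos: [0.4895, -0.13, 0.1328]
eef_rot: [-1.202, 1.227, -1.242]
contact_force: [-4.7, 1.6, 16.7]
width: 0.0001
time: 16.3
tcp_pos: [0.4823, -0.2351, 0.1889]
eef_rot: [-1.201, 1.23, -1.24]
contact_force: [-0.6, -0.4, 0.3]
width: 0.0424
[-0.07138213  2.92191032  0.10059058] [-0.60959634 -0.44959719  0.30466077]
(np.float64(3.4706825618484665), (np.int64(64), np.int64(94)), np.float64(4509.0), np.float64(17.821517126152866))
```

The pen bottomed (force rose from 3.8 to 16.7 N with little motion) and the needle still reads 3.47. Now slide the indicator back.

```bash
python3 -m handwheel '[[[-0.07,0.8,0.1,0,0],[-0.07,1.6,0.1,0,0],[-0.07,2.4,0.1,0,0],[-0.07,2.9,0.1,0,0],[-0.07,2.9,0.1,0,-1],[-0.07,2.9,0.1,0,-1],[-0.07,2.9,0.1,0,-1],[-0.07,2.9,0.1,0,-1],[-0.07,2.9,0.1,0,-1]]]' 60; python3 -m handwheel '[[[0.2,0,0,0,-1],[0.4,0,0,0,-1],[0.6,0,0,0,-1],[0.8,0,0,0,-1],[1.0,0,0,0,-1],[1.15,0,0,0,-1],[1.25,0,0,0,-1],[1.3,0,-0.03,0,-1],[1.33,0,-0.03,0,-1],[1.33,0,-0.03,0,-1]]]'
```

```text
time: 17.25
tcp_pos: [0.4868, -0.2316, 0.0732]
eef_rot: [-1.2, 1.229, -1.237]
contact_force: [2.4, 3.8, -5.3]
width: 0.0123
time: 18.25
tcp_pos: [0.4857, -0.2817, 0.0733]
eef_rot: [-1.192, 1.228, -1.233]
contact_force: [5.3, 8.7, -6.7]
width: 0.0121
```

```bash
python3 -m handwheel '[[[0.06,0,0,0,-1],[0.12,0,0,0,-1],[0.12,0,0,0,-1]]]'; python3 -m handwheel '[[[0,0,0,0,0],[0,0,0,0,0],[0,-0.8,0,0,0],[0,-2,0,0,0],[0,-3.2,0,0,-1],[-1,-3.5,1,0,-1],[-2,-3.5,1.2,0,-1],[-3,-3.5,1.4,0,-1],[-4,-3.5,1.5,0,-1],[-4.4,-3.5,1.5,0,-1],[-4.4,-3.5,1.5,0,-1]]]' 40
python3 - <<'E'
from h import *
t=cam('top'); c=cam('wrist'); w=np.load('w1.npz')
im=t['img'][140:275,205:475]; save('t7.png',cv2.resize(im,None,fx=2.96,fy=2.96,interpolation=cv2.INTER_CUBIC))
s=cam('side')
for n,k in(('t',t),('s',s)):
    a=k['img'].astype(int); m=((a[...,0]>a[...,1]+70)&(a[...,0]>a[...,2]+70)).astype(np.uint8)
    p=proj(k,[.668,-.108,.167]); nn,l,st,ce=cv2.connectedComponentsWithStats(m)
    for i in range(1,nn):
        if st[i,4]>15 and abs(ce[i]-p).max()<40: print(n,p,st[i],ce[i])
print(totool([.62,-.108,.2]),bot.state()['q'])
E
```

```text
time: 18.55
tcp_pos: [0.4857, -0.2819, 0.0733]
eef_rot: [-1.186, 1.231, -1.223]
contact_force: [2.7, 13.9, -0.6]
width: 0.012
time: 19.65
tcp_pos: [0.5506, -0.108, 0.2169]
eef_rot: [-1.187, 1.226, -1.224]
contact_force: [0.8, -0.8, 0.5]
width: 0.0
t [380.78835701 153.93694804] [380 145   6   8  40] [382.55  148.025]
s [295.82741427 164.26818227] [291 156  12  18  83] [296.97590361 164.04819277]
[-0.11031814  0.4084774   1.74422385] [-0.32284978  0.13272599  0.1095947   1.54511126  0.00950703  1.27630558]
```

View pics/t7.png

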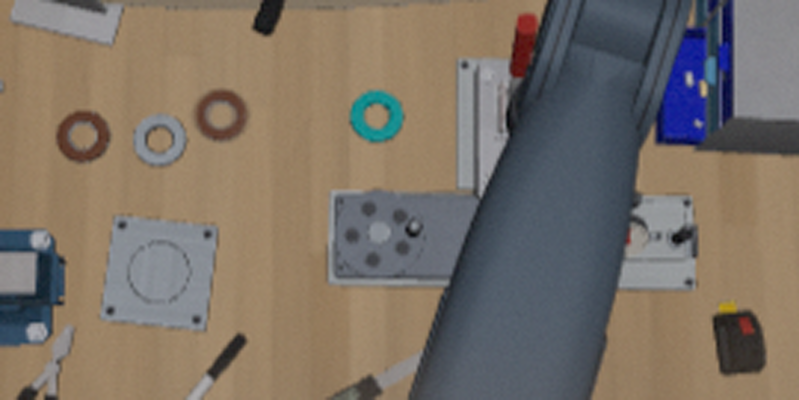

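The slide is back on its stop (14 N, no motion). The top view also shows the right-hand brown disc was knocked aside and now lies at crop (221,115). Next, the clamp.

```bash
python3 -m handwheel '[[[-0.05,0,0.8,0,-1],[-0.1,0.4,1.6,0,-1],[-0.1,0.93,1.6,0,-1],[-0.1,0.93,1.6,0,-1]]]'; python3 -m handwheel '[[[0,0,0.3,0,-1],[-0.03,0,0.55,0,-1],[-0.05,0.06,0.8,0,-1],[-0.06,0.13,1.05,0,-1],[-0.08,0.25,1.27,0,-1],[-0.09,0.38,1.48,0,-1],[-0.1,0.54,1.67,0,-1],[-0.12,0.7,1.85,0,-1],[-0.12,0.9,2.0,0,-1],[-0.13,1.13,2.13,0,-1],[-0.14,1.3,2.2,0,-1],[-0.14,1.5,2.25,0,-1],[-0.14,1.7,2.28,0,-1],[-0.14,1.75,2.28,0,-1]]]'
python3 - <<'E'
from h import *
s=cam('side'); save('s8.png',cv2.resize(s['img'][130:260,230:420],None,fx=4,fy=4,interpolation=cv2.INTER_CUBIC)); print(bot.state()['tcp_pos'])
E
```

```text
time: 20.2
tcp_pos: [0.6126, -0.1096, 0.1744]
eef_rot: [-1.189, 1.238, -1.224]
contact_force: [-1.3, 0.9, -0.4]
width: 0.0002
time: 21.6
tcp_pos: [0.7066, -0.1086, 0.1101]
eef_rot: [-1.185, 1.23, -1.232]
contact_force: [-0.9, -3.2, 17.8]
width: 0.0003
[ 0.7066262  -0.10860486  0.1103158 ]
```

View pics/s8.png

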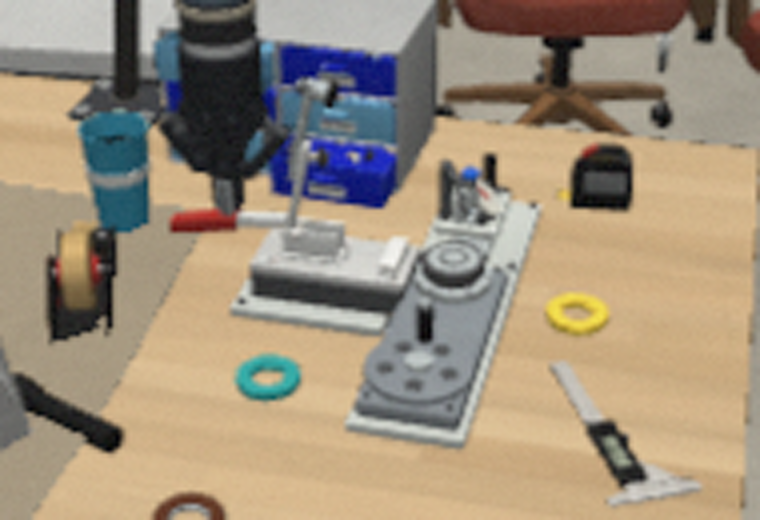

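The clamp stands fully open: red handle down at (200,220), arm up at (300,150). Now over the rotor. The jaw axis goes at about -48°, clear of both bulges and of the clamp block.

```bash
python3 -m handwheel '[[[0,-1,0,0,-1],[0,-2,0,0,-1],[0,-3.2,0,0,-1],[0,-4.4,0,0,-1],[0,-4.8,-0.8,1,0],[0.02,-4.8,-1.8,2,0.69],[0.05,-4.8,-2.8,3,0.69],[0.1,-4.8,-3.8,4,0.69],[0.15,-4.8,-4.8,5,0.69],[0.2,-4.8,-5.4,5.7,0.69],[0.2,-4.8,-5.4,5.7,0.69],[0.2,-4.0,-5.4,5.7,0.69],[0.2,-3.2,-5.4,5.7,0.69],[0.2,-3.2,-5.4,5.7,0.69]]]'
python3 - <<'E'
from h import *
c=cam('wrist'); save('w9.png',c['img']); np.savez('w9',**c); s=bot.state(); print(s['time'],s['tcp_pos'],s['width'],s['q'].round(2)); print(Rn.from_rotvec(s['eef_rot']).as_matrix().round(3))
print(proj(c,[.489,-.1045,.064]))
t=cam('top'); save('t9.png',t['img'])
E
```

```text
time: 23.05
tcp_pos: [0.4867, -0.109, 0.2306]
eef_rot: [-0.696, 1.797, -1.777]
contact_force: [-1.2, -0.4, -0.8]
width: 0.0724
23.1 [ 0.48803315 -0.10949594  0.23366688] 0.0720133589450025 [-0.36 -0.02 -0.01  1.58  0.01  2.04]
[[-0.736  0.001  0.677]
 [-0.677  0.008 -0.736]
 [-0.006 -1.    -0.005]]
[321.34409594 180.42731259]
```

View pics/w9.png

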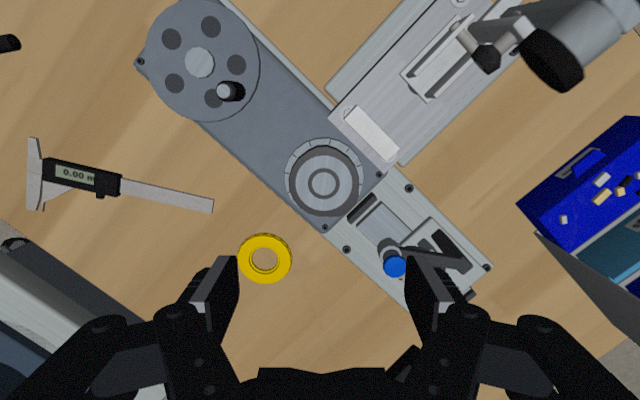

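Rotor ring at about (322,184) in the wrist view, and the jaw path along image-horizontal is clear of the clamp block. Measure the centre.

Run:
```python
from h import *
c=np.load('w9.npz'); g=cv2.medianBlur(cv2.cvtColor(c['img'],cv2.COLOR_RGB2GRAY),3)
h=cv2.HoughCircles(g,cv2.HOUGH_GRADIENT_ALT,1,8,param1=200,param2=.6,minRadius=8,maxRadius=50)
for x in (h[0] if h is not None else []):
    if abs(x[0]-322)<20 and abs(x[1]-183)<20: print(x, onz(c,x[0],x[1],.064).round(4), onz(c,x[0],x[1],.046).round(4))
t=cv2.imread('pics/t9.png',0); T=cam('top')
save('t9c.png',cv2.resize(T['img'][200:240,355:400],None,fx=10,fy=10))
print(totool([.489,-.1045,.071]))
h=cv2.HoughCircles(cv2.resize(T['img'][200:240,355:400,1],None,fx=6,fy=6,interpolation=cv2.INTER_CUBIC),cv2.HOUGH_GRADIENT_ALT,1,10,param1=200,param2=.5,minRadius=20,maxRadius=90)
if h is not None:
    for x in h[0]: u,v=x[0]/6+355,x[1]/6+200; print('top',u,v,x[2]/6,onz(T,u,v,.064).round(4))
```

```text
[324.       183.        43.690903] [ 0.4889 -0.1077  0.064 ] [ 0.4856 -0.1106  0.046 ]
[324.      183.       36.09466] [ 0.4889 -0.1077  0.064 ] [ 0.4856 -0.1106  0.046 ]
[324.       183.        28.132719] [ 0.4889 -0.1077  0.064 ] [ 0.4856 -0.1106  0.046 ]
[324.       183.        14.061436] [ 0.4889 -0.1077  0.064 ] [ 0.4856 -0.1106  0.046 ]
[-0.03532868  4.17245566 -0.14056234]
```

```bash
python3 -m handwheel '[[[0,1,-0.11,0,0.69],[0,2,-0.11,0,0.69],[0,2.9,-0.11,0,0.69],[0,3.5,-0.11,0,0.69],[0,3.9,-0.11,0,0.69],[0,4.0,-0.11,0,0.69],[0,4.08,-0.11,0,0.69],[0,4.15,-0.11,0,0.69],[0,4.15,-0.11,0,0.69]]]'
python3 - <<'E'
from h import *
c=cam('wrist'); save('w10.png',c['img'][130:400,100:540]); print(bot.state()['contact_force'])
E
```

```text
time: 24.1
tcp_pos: [0.4899, -0.1068, 0.0733]
eef_rot: [-0.684, 1.784, -1.784]
contact_force: [0.2, 0.4, 0.0]
width: 0.0721
[ 0.27561993  0.83792869 -0.05019453]
```

View pics/w10.png

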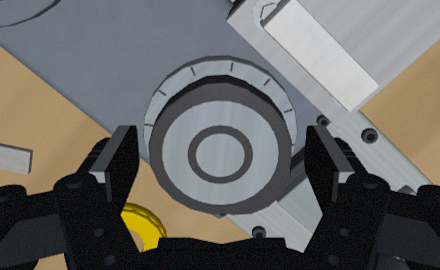

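```bash
python3 -m handwheel '[[[0,0.04,0,0,0.4],[0,0.04,0,0,0],[0,0.04,0,0,-0.3],[0,0.04,0,0,-0.3],[0,0.04,0,0,-0.3],[0,0.04,0,0,-0.3],[0,0.04,0,0,-0.3],[0,0.04,0,0,-0.3]]]' 90; python3 -m handwheel '[[[0,-0.1,0,0,-0.5],[0,-0.3,0,0,-0.5],[0,-0.6,0,0,-0.5],[0,-0.6,0,0,-0.5]]]'
python3 - <<'E'
from h import *
c=cam('wrist'); save('w11.png',c['img'][130:400,100:540])
E
```

```text
time: 24.95
tcp_pos: [0.4901, -0.1064, 0.0734]
eef_rot: [-0.683, 1.783, -1.783]
contact_force: [-3.0, 1.5, 7.1]
width: 0.0565
time: 25.35
tcp_pos: [0.4907, -0.107, 0.099]
eef_rot: [-0.681, 1.781, -1.784]
contact_force: [1.5, 0.1, -7.3]
width: 0.0569
```

View pics/w11.png

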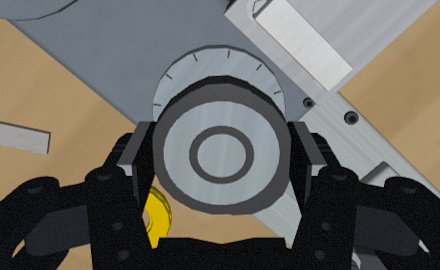

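Rotor held and lifted (7.3 N, about 0.75 kg). Carry it towards the plate.

```bash
python3 -m handwheel '[[[0,-0.5,0,0,-0.5],[0,-0.9,0,0,-0.5],[-0.24,-0.9,-0.31,0,-0.5],[-0.72,-0.9,-0.93,0,-0.5],[-1.2,-0.9,-1.55,0,-0.5],[-1.68,-0.9,-2.17,0,-0.5],[-2.16,-0.9,-2.8,-0.2,-0.5],[-2.64,-0.9,-3.42,-0.4,-0.5],[-3.12,-0.9,-4.05,-0.6,-0.5],[-3.6,-0.9,-4.66,-0.8,-0.5],[-4.08,-0.9,-5.28,-1,-0.5],[-4.56,-0.9,-5.9,-1,-0.5],[-5.04,-0.9,-6.53,-1,-0.5],[-5.4,-0.9,-7.0,-1,-0.5],[-5.6,-0.9,-7.26,-1,-0.5],[-5.78,-0.9,-7.49,-1,-0.5],[-5.78,-0.9,-7.49,-1,-0.5]]]' 100
python3 - <<'E'
from h import *
c=cam('wrist'); save('w12.png',c['img']); np.savez('w12',**c); s=bot.state(); print(s['time'],s['tcp_pos'],s['width'],s['q'].round(2)); print(proj(c,[.458,.27,.01]))
t=cam('top'); np.savez('t12',**t)
E
```

```text
time: 27.1
tcp_pos: [0.4568, 0.2709, 0.1348]
eef_rot: [-0.788, 1.688, -1.692]
contact_force: [-0.5, -0.3, -8.4]
width: 0.056
27.15 [0.45712864 0.26983001 0.1349133 ] 0.05651478593261836 [ 0.41  0.06 -0.13  1.37 -0.    2.67]
[322.36016119 201.162664  ]
```

View pics/w12.png

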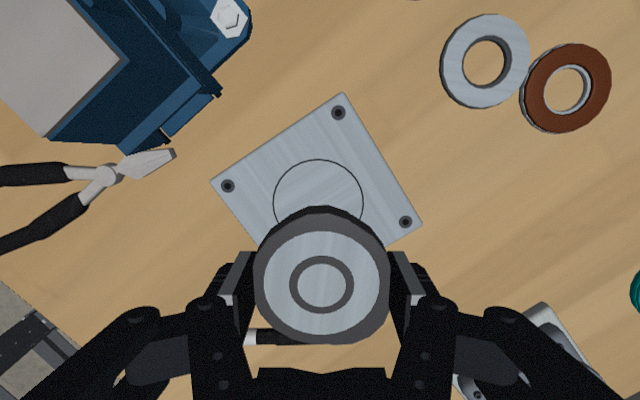

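Wrist view: plate bolts at (228,186) and (405,222), so the centre is about (316.5,204). The held rotor's ring is at (321,285).

Run:
```python
from h import *
c=np.load('w12.npz'); t=np.load('t12.npz')
P=onz(c,316.7,204,.01); print('plate w',P,'top',onz(t,258.7,231.8,.01))
r1,r2=ray(c,316.7,204),ray(t,258.7,231.8); print('tri',tri([r1,r2]))
R=onz(c,321,285,.1255); print('rotor',R,'tcp',bot.state()['tcp_pos'])
g=c['img'][...,0].copy()
h=cv2.HoughCircles(cv2.medianBlur(g,3),cv2.HOUGH_GRADIENT_ALT,1,8,param1=150,param2=.7,minRadius=20,maxRadius=75)
print(h[0] if h is not None else None)
M=Rn.from_rotvec(bot.state()['eef_rot']).as_matrix(); print(M.round(3))
```

```text
plate w [0.45341091 0.27096207 0.01      ] top [0.45542396 0.27088823 0.01      ]
tri [0.45451766 0.27106176 0.01266574]
rotor [0.45542199 0.26946602 0.1255    ] tcp [0.45727917 0.26929475 0.13500032]
[[321.       282.        70.141266]
 [483.        60.        45.74743 ]
 [559.        84.        30.603224]
 [321.       282.        54.885162]
 [318.       203.        44.40133 ]
 [321.       282.        28.540419]
 [483.        60.        24.49572 ]
 [559.        84.        48.615932]]
[[-0.635  0.013  0.772]
 [-0.772  0.002 -0.635]
 [-0.01  -1.     0.009]]
```

```bash
python3 -m handwheel '[[[0,0.6,-0.03,0,-0.5],[0,1.2,-0.06,0,-0.5],[0,1.7,-0.06,0,-0.5],[0,2.1,-0.06,0,-0.5],[0,2.3,-0.06,0,-0.5],[0,2.4,-0.06,0,-0.5],[0,2.44,-0.06,0,-0.5],[0,2.44,-0.06,0,-0.5]]]'
python3 - <<'E'
from h import *
s=bot.state();print(s['tcp_pos'],s['contact_force'])
E
```

```text
time: 28.0
tcp_pos: [0.4576, 0.2711, 0.0383]
eef_rot: [-0.785, 1.688, -1.695]
contact_force: [-0.4, 0.6, -7.2]
width: 0.0561
[0.45756968 0.27112558 0.03833884] [-0.44160801  0.60992747 -7.21336306]
```

```bash
python3 -m handwheel '[[[0,0.03,-0.02,0,-0.5],[0,0.06,-0.02,0,-0.5],[0,0.06,-0.02,0,-0.5]]]'
```

```text
time: 28.3
tcp_pos: [0.4581, 0.2722, 0.0378]
eef_rot: [-0.782, 1.687, -1.694]
contact_force: [-1.1, -1.5, -0.1]
width: 0.0564
```

```bash
python3 -m handwheel '[[[0,0,0,0,0.7],[0,0,0,0,0.7],[0,0,0,0,0.7],[0,0,0,0,0.7],[0,-0.5,0,0,0.7],[0,-1.3,0,0,0.7],[0,-2.3,0,0,0.7],[0,-3.3,0,0,0.7],[0,-4,0,0,0.7],[0,-4,0,0,0.7]]]'
python3 - <<'E'
from h import *
c=cam('wrist'); np.savez('w13',**c); save('w13.png',c['img']); g=cv2.medianBlur(c['img'][...,0].copy(),3)
h=cv2.HoughCircles(g,cv2.HOUGH_GRADIENT_ALT,1,8,param1=150,param2=.6,minRadius=15,maxRadius=75)
for x in h[0]: print(x, onz(c,x[0],x[1],.028)[:2].round(4),onz(c,x[0],x[1],.01)[:2].round(4))
s=bot.state(); print(s['time'],s['tcp_pos'],s['q'].round(2))
E
```

```text
time: 29.3
tcp_pos: [0.4581, 0.2728, 0.204]
eef_rot: [-0.77, 1.683, -1.691]
contact_force: [0.2, -0.2, 0.2]
width: 0.0728
[318.       190.        35.767452] [0.4562 0.2711] [0.4534 0.2676]
[443.        76.        34.561214] [0.5946 0.2796] [0.6003 0.2766]
[507.       97.       33.90352] [0.6264 0.2323] [0.634  0.2265]
[443.        76.        18.097378] [0.5946 0.2796] [0.6003 0.2766]
[318.       190.        27.054045] [0.4562 0.2711] [0.4534 0.2676]
[507.        97.        17.924786] [0.6264 0.2323] [0.634  0.2265]
[596.      250.       32.01422] [0.6193 0.0606] [0.6264 0.0442]
[602.       259.        32.191364] [0.6193 0.0485] [0.6265 0.0315]
[241.        41.        20.426971] [0.4864 0.4021] [0.4855 0.4066]
[ 67.       301.        20.188766] [0.2028 0.34  ] [0.1846 0.3406]
[602.       259.        20.577734] [0.6193 0.0485] [0.6265 0.0315]
[596.      250.       20.53026] [0.6193 0.0606] [0.6264 0.0442]
[372.       198.        22.406061] [0.4883 0.2349] [0.4875 0.2292]
29.35 [0.45701419 0.27233337 0.20113336] [ 0.41  0.03 -0.02  1.49 -0.    2.67]
```

View pics/w13.png

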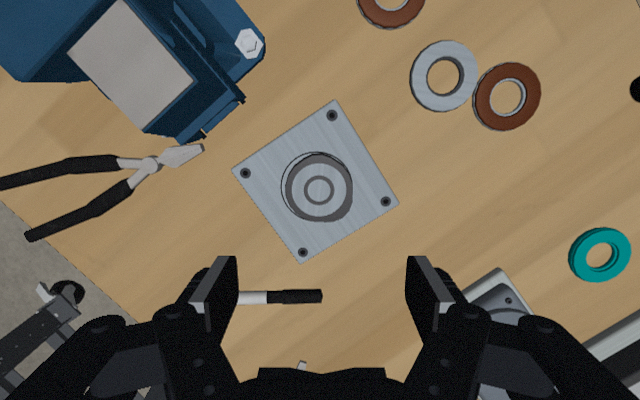

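Rotor at (.456,.271), within 2 mm of the plate centre and flat. Discs: steel (443,76) and brown (507,97) are nearly touching, with another brown at (390,5); turquoise at (600,255) is the look-alike. I'll take the touching brown first, jaws across the pair line (34°).

```bash
python3 -m handwheel '[[[-0.2,0,0.5,-1,0.75],[-0.45,0,1,-2,0.75],[-0.7,0,1.5,-3,0.75],[-0.9,0,2,-4,0.75],[-1.15,0,2.5,-5,0.75],[-1.4,0,3,-6,0.75],[-1.65,0,3.5,-7,0.75],[-1.8,0,3.9,-8,0.75],[-1.92,0.2,4.15,-9,0.75],[-1.92,0.4,4.15,-9.2,0.75],[-1.92,0.4,4.15,-9.2,0.75]]]'
cat > disc.py <<'E'
from h import *; import sys
X=np.array([float(sys.argv[1]),float(sys.argv[2])]); z=float(sys.argv[3]) if len(sys.argv)>3 else .01
c=cam('wrist'); save('wd.png',c['img']); s=bot.state(); print(s['time'],s['tcp_pos'],s['width'],s['q'].round(2))
h=cv2.HoughCircles(cv2.medianBlur(c['img'][...,1].copy(),3),cv2.HOUGH_GRADIENT_ALT,1,6,param1=150,param2=.5,minRadius=12,maxRadius=120)
for x in (h[0] if h is not None else []):
    p=onz(c,x[0],x[1],z)
    if np.hypot(*(p[:2]-X))<.11: print(x,p[:2].round(4),c['img'][int(x[1]),min(639,int(x[0]+x[2]*.8))],'tool',totool([*p[:2],.15],s).round(2))
M=Rn.from_rotvec(s['eef_rot']).as_matrix(); print('zang',np.degrees(np.arctan2(M[1,2],M[0,2])).round(1),M[:,1].round(3))
E
python3 disc.py .634 .2265; cp pics/wd.png pics/w14.png
```

```text
time: 30.45
tcp_pos: [0.6326, 0.2259, 0.1852]
eef_rot: [-1.42, 0.75, -0.77]
contact_force: [-0.6, 0.0, -0.6]
width: 0.0748
30.5 [0.63264572 0.22622749 0.1864057 ] 0.07468234372482689 [0.24 0.41 0.39 1.53 0.   1.22]
[320.       113.        36.045433] [0.6006 0.2753] [141 148 157] tool [-1.47  0.9   0.01]
[320.       113.        18.839123] [0.6006 0.2753] [157 133  95] tool [-1.47  0.9   0.01]
[321.      183.       33.18449] [0.6344 0.2266] [93 55 38] tool [0.01 0.91 0.02]
[321.       183.        17.224699] [0.6344 0.2266] [159 136 103] tool [0.01 0.91 0.02]
zang 34.1 [ 0.019  0.006 -1.   ]
```

View pics/w14.png

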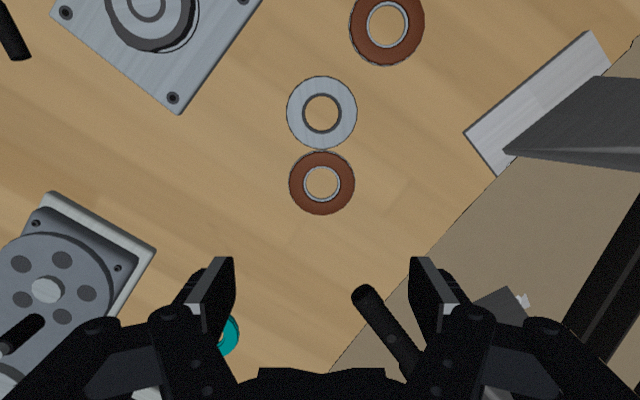

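Wrist view: brown (321,183) and steel (320,113) line up across the jaw axis, with jaw room on both sides. That was my last picture; from here I go by numbers. Grasp.

```bash
python3 -m handwheel '[[[0,1,0,0,0.75],[0,2,0,0,0.75],[-0.01,2.9,-0.01,0,0.75],[-0.02,3.5,-0.02,0,0.75],[-0.02,3.8,-0.03,0,0.75],[-0.02,3.95,-0.03,0,0.75],[-0.02,3.98,-0.03,0,0.75]]]'; python3 -m handwheel '[[[0,0.03,0,0,0.75],[0,0.06,0,0,0.75],[0,0.06,0,0,0.75]]]'
```

```text
time: 31.2
tcp_pos: [0.6343, 0.2275, 0.0277]
eef_rot: [-1.418, 0.748, -0.771]
contact_force: [0.2, 0.4, -0.1]
width: 0.0745
time: 31.5
tcp_pos: [0.6353, 0.2277, 0.0268]
eef_rot: [-1.417, 0.747, -0.773]
contact_force: [1.3, -0.4, 0.6]
width: 0.0748
```

```bash
python3 -m handwheel '[[[0,0.04,0,0,0.75],[0,0.08,0,0,0.75],[0,0.08,0,0,0.75]]]'; python3 -m handwheel '[[[0,0.04,0,0,0.75],[0,0.08,0,0,0.75],[0,0.08,0,0,0.75]]]'
```

```text
time: 31.8
tcp_pos: [0.6353, 0.2276, 0.0234]
eef_rot: [-1.417, 0.747, -0.773]
contact_force: [-0.1, 0.4, -0.1]
width: 0.0748
time: 32.1
tcp_pos: [0.635, 0.2276, 0.0196]
eef_rot: [-1.418, 0.748, -0.772]
contact_force: [1.2, -0.5, -0.3]
width: 0.0745
```

```bash
python3 -m handwheel '[[[0,-0.06,0,0,0.75],[0,-0.06,0,0,0.6],[0,-0.06,0,0,0],[0,-0.06,0,0,0],[0,-0.06,0,0,0],[0,-0.06,0,0,0],[0,-0.06,0,0,0]]]' 50;  python3 -m handwheel '[[[0,-0.3,0,0,-0.4],[0,-0.6,0,0,-0.4],[0,-1,0,0,-0.4],[0,-1,0,0,-0.4]]]'
```

```text
time: 32.8
tcp_pos: [0.6356, 0.2277, 0.023]
eef_rot: [-1.416, 0.746, -0.773]
contact_force: [-0.9, -0.2, 5.9]
width: 0.0572
time: 33.2
tcp_pos: [0.6368, 0.228, 0.067]
eef_rot: [-1.412, 0.742, -0.776]
contact_force: [0.4, -0.8, -0.7]
width: 0.0577
```

```bash
python3 -m handwheel '[[[0,-0.8,0,0,-0.4],[0,-1.5,0,0,-0.4],[-0.35,-1.6,-0.32,1,-0.4],[-0.75,-1.6,-0.69,2,-0.4],[-1.15,-1.6,-1.06,3,-0.4],[-1.55,-1.6,-1.43,4,-0.4],[-1.95,-1.6,-1.8,5,-0.4],[-2.35,-1.6,-2.16,6,-0.4],[-2.75,-1.6,-2.53,7,-0.4],[-3.1,-1.6,-2.85,8,-0.4],[-3.3,-1.6,-3.04,9,-0.4],[-3.42,-1.6,-3.15,9.2,-0.4],[-3.42,-1.6,-3.15,9.2,-0.4]]]'; python3 disc.py .456 .271 .117
python3 - <<'E'
from h import *
print(totool([.456,.271,.06]))
E
```

```text
time: 34.5
tcp_pos: [0.4532, 0.2706, 0.1263]
eef_rot: [-0.769, 1.684, -1.691]
contact_force: [-0.3, -0.7, -1.3]
width: 0.0573
34.55 [0.45389636 0.27052602 0.12641917] 0.05748567735675238 [ 0.41  0.04 -0.17  1.33 -0.    2.67]
[343.      249.       90.06561] [0.469 0.276] [186 162 123] tool [-0.36 -0.58  0.21]
[319.       305.        88.509926] [0.4452 0.2625] [132 112  83] tool [ 0.28 -0.6  -0.03]
[324.      212.       49.40687] [0.4731 0.293 ] [82 83 86] tool [-0.75 -0.57  0.02]
[491.        60.        46.871998] [0.5535 0.2986] [153 162 169] tool [-2.14 -0.51  1.48]
[308.     243.      68.6082] [0.4599 0.287 ] [94 53 34] tool [-0.43 -0.58 -0.14]
[347.      306.       66.43627] [0.454  0.2545] [ 0  9 10] tool [ 0.29 -0.59  0.27]
[491.       60.       24.37414] [0.5535 0.2986] [12 14 21] tool [-2.14 -0.51  1.48]
[321.      270.       66.47552] [0.4563 0.2745] [89 46 27] tool [-0.13 -0.59 -0.01]
[321.       270.        33.861637] [0.4563 0.2745] [156 166 173] tool [-0.13 -0.59 -0.01]
[198.        20.        44.238052] [0.4835 0.3725] [161 167 172] tool [-2.45 -0.55 -1.04]
[280.       1
[... 1386 characters left out ...]
.62 -0.66]
[260.       222.        18.444302] [0.4511 0.3059] [158 167 175] tool [-0.65 -0.58 -0.61]
[236.        19.        16.884188] [0.4936 0.3646] [17 31 45] tool [-2.46 -0.54 -0.72]
[200.        31.        19.099514] [0.4816 0.3696] [50 70 89] tool [-2.37 -0.55 -1.03]
[259.       348.        17.751743] [0.4115 0.263 ] [32 31 34] tool [ 0.8  -0.62 -0.69]
[401.       292.        20.492496] [0.4755 0.2451] [63 66 67] tool [ 0.13 -0.58  0.83]
[269.     337.      16.5187] [0.4186 0.2644] [23 22 22] tool [ 0.67 -0.62 -0.57]
[506.       372.        14.547998] [0.4881 0.1813] [43 44 47] tool [ 1.16 -0.58  2.09]
zang -39.5 [ 0.029  0.009 -1.   ]
[-1.38727772e-03  1.66134491e+00  5.34247913e-03]
```

```bash
python3 -m handwheel '[[[0,0.5,0,0,-0.4],[0.02,1,0,0,-0.4],[0.03,1.4,0,0,-0.4],[0.03,1.7,0,0,-0.4],[0.03,1.82,0,0,-0.4],[0.03,1.85,0,0,-0.4],[0.03,1.85,0,0,-0.4]]]';python3 -m handwheel '[[[0,0.03,0,0,-0.4],[0,0.06,0,0,-0.4],[0,0.06,0,0,-0.4]]]'
```

```text
time: 35.25
tcp_pos: [0.4558, 0.2704, 0.053]
eef_rot: [-0.767, 1.683, -1.691]
contact_force: [0.5, -1.3, -0.9]
width: 0.0576
time: 35.55
tcp_pos: [0.4568, 0.2708, 0.0516]
eef_rot: [-0.765, 1.682, -1.69]
contact_force: [0.8, 0.1, 0.2]
width: 0.0573
```

```bash
python3 -m handwheel '[[[0,0.03,0,0,-0.4],[0,0.04,0,0,-0.4],[0,0.04,0,0,-0.4]]]'; python3 -m handwheel '[[[0,0,0,0,0.75],[0,0,0,0,0.75],[0,0,0,0,0.75],[0,0,0,0,0.75],[0,-0.5,0,0,0.75],[0,-1.3,0,0,0.75],[0,-2.3,0,0,0.75],[0,-3.3,0,0,0.75],[0,-3.7,0,0,0.75],[0,-3.7,0,0,0.75]]]'; python3 disc.py .456 .271 .038 | awk '/tool/ && $0!~/x/ {print}' | head -20
```

```text
time: 35.85
tcp_pos: [0.457, 0.271, 0.051]
eef_rot: [-0.764, 1.681, -1.69]
contact_force: [-2.2, -0.7, 4.7]
width: 0.0573
time: 36.85
tcp_pos: [0.4542, 0.2704, 0.2029]
eef_rot: [-0.756, 1.679, -1.688]
contact_force: [0.5, 1.3, 0.6]
width: 0.075
[319.       187.        35.103592] [0.4582 0.273 ] [95 59 37] tool [-0.1   1.26  0.02]
[303.       193.        47.534798] [0.4445 0.2776] [99 63 42] tool [ 0.03  1.25 -0.32]
[319.       187.        17.623592] [0.4582 0.273 ] [83 80 82] tool [-0.1   1.26  0.02]
[303.       193.        23.468527] [0.4445 0.2776] [140 147 155] tool [ 0.03  1.25 -0.32]
[265.      175.       25.82826] [0.4302 0.3097] [137 146 155] tool [-0.36  1.25 -1.1 ]
[374.       194.        20.033943] [0.4903 0.2383] [138 145 153] tool [0.06 1.28 1.19]
```

```bash
python3 -m handwheel '[[[-0.4,0,0.4,-0.8,0.75],[-0.8,0,0.85,-1.6,0.75],[-1.2,0,1.3,-2.4,0.75],[-1.6,0,1.75,-3.2,0.75],[-2,0,2.2,-4,0.75],[-2.3,0,2.55,-5,0.75],[-2.42,0.3,2.74,-5,0.75],[-2.42,0.3,2.74,-5,0.75]]]'; python3 disc.py .6006 .2753 | grep -v '^\[.*\[ *[0-9]* *[0-9]* *[0-9]*\] tool \[-\?[2-9]'
python3 - <<'E'
from h import *
c=np.load('w13.npz'); B=[onz(c,u,v,.01)[:2] for u,v in((245,173),(332,115),(385,201),(303,252))]; print('plate',np.mean(B,0),[np.linalg.norm(B[i]-B[i-1]).round(4) for i in range(4)])
E
```

```text
time: 37.7
tcp_pos: [0.5985, 0.274, 0.1882]
eef_rot: [-1.185, 1.189, -1.212]
contact_force: [0.0, 1.0, -0.8]
width: 0.0745
37.75 [0.59789797 0.27423876 0.18945231] 0.07435891095460019 [ 0.33  0.36  0.33  1.51 -0.    1.89]
[319.       180.        32.235783] [0.6007 0.2774] [135 144 151] tool [-0.07  0.99  0.04]
[319.       180.        17.051394] [0.6007 0.2774] [157 133  99] tool [-0.07  0.99  0.04]
zang 0.3 [ 0.029  0.009 -1.   ]
plate [0.45393424 0.27062598] [np.float64(0.0944), np.float64(0.0947), np.float64(0.0937), np.float64(0.0935)]
```

Run:
```python
from h import *
print(totool([.6006,.2768,.0225]))
```

```text
[-0.02598468  4.17444082 -0.05199372]
```

```bash
python3 -m handwheel '[[[0,1,0,0,0.75],[0,2,-0.02,0,0.75],[-0.01,3,-0.04,0,0.75],[-0.03,3.7,-0.05,0,0.75],[-0.03,4.0,-0.05,0,0.75],[-0.03,4.15,-0.05,0,0.75],[-0.03,4.17,-0.05,0,0.75],[-0.03,4.17,-0.05,0,0.75]]]'; python3 -m handwheel '[[[0,0.02,0,0,0.6],[0,0.02,0,0,0],[0,0.02,0,0,0],[0,0.02,0,0,0],[0,0.02,0,0,0],[0,0.02,0,0,0]]]' 50;  python3 -m handwheel '[[[0,-0.3,0,0,-0.4],[0,-0.6,0,0,-0.4],[0,-1,0,0,-0.4],[0,-1.6,0,0,-0.4],[0,-2.4,0,0,-0.4],[0,-2.6,0,0,-0.4]]]'; python3 disc.py .6006 .2768 .11 | grep 'tool \[-\?0'
```

```text
time: 38.55
tcp_pos: [0.6019, 0.2775, 0.0249]
eef_rot: [-1.181, 1.186, -1.212]
contact_force: [-0.2, 0.4, 0.2]
width: 0.0749
time: 39.15
tcp_pos: [0.6037, 0.2782, 0.0275]
eef_rot: [-1.177, 1.184, -1.213]
contact_force: [-1.8, -0.1, 5.8]
width: 0.0566
time: 39.75
tcp_pos: [0.6025, 0.2779, 0.1376]
eef_rot: [-1.168, 1.179, -1.215]
contact_force: [1.2, 0.5, 0.4]
width: 0.056
[101.      217.       50.23804] [0.5072 0.3006] [62 62 61] tool [-0.59 -0.41 -2.36]
[101.      217.       30.67195] [0.5072 0.3006] [82 49 33] tool [-0.59 -0.41 -2.36]
[106.       243.        40.111534] [0.5074 0.2885] [68 68 72] tool [-0.28 -0.42 -2.36]
[101.      217.       39.02542] [0.5072 0.3006] [80 49 36] tool [-0.59 -0.41 -2.36]
[101.       217.        20.460697] [0.5072 0.3006] [77 39 25] tool [-0.59 -0.41 -2.36]
```

Run:
```python
from h import *
c=cam('wrist'); save('w15.png',c['img']); s=bot.state(); print(s['tcp_pos'],s['contact_force'],s['width'])
print('proj disc',proj(c,[s['tcp_pos'][0],s['tcp_pos'][1],.12]),'bench',proj(c,[.6006,.2768,.01]))
for ch in (0,1,2):
    h=cv2.HoughCircles(cv2.GaussianBlur(c['img'][...,ch],(5,5),0),cv2.HOUGH_GRADIENT_ALT,1.5,10,param1=100,param2=.4,minRadius=15,maxRadius=90)
    for x in h[0] if h is not None else []:
        if abs(x[0]-320)<60: print(ch,x)
hsv=cv2.cvtColor(c['img'],cv2.COLOR_RGB2HSV)
# grey bright (steel) mask blob stats
m=((hsv[...,1]<45)&(hsv[...,2]>110)).astype(np.uint8)
n,l,st,ce=cv2.connectedComponentsWithStats(m)
for i in range(1,n):
    if st[i,4]>400: print(st[i],ce[i].round(0))
```

```text
[0.6017145  0.27756846 0.13483097] [ 0.15656098  0.05137696 -1.61753913] 0.05656509037133771
proj disc [318.89867382 272.60416465] bench [311.82262406 202.65974159]
0 [322.5      271.5       62.773785]
0 [319.5       87.        42.796738]
0 [319.5       87.        23.927074]
0 [322.5      271.5       30.096588]
0 [322.5     271.5      37.73697]
0 [367.5      339.        32.475014]
1 [324.      271.5      62.87468]
1 [319.5       87.        23.545298]
1 [319.5       87.        43.530113]
1 [324.       271.5       30.018076]
1 [324.       271.5       37.743835]
2 [322.5      271.5       63.160583]
2 [322.5     271.5      30.08998]
2 [319.5       85.5       43.130554]
2 [319.5       85.5       23.224579]
2 [322.5     271.5      37.76891]
[112   0  34  35 909] [128.  15.]
[ 466    0   96  148 7011] [513.  72.]
[   19   123   173   165 15075] [113. 199.]
[ 71 169  85  77 558] [123. 189.]
[  67  203   51   46 1282] [ 93. 225.]
[ 257  215  129  118 7965] [321. 272.]
```

```bash
python3 -m handwheel '[[[0.02,0,-0.5,0.8,-0.4],[0.04,0,-1,1.6,-0.4],[0.06,0,-1.5,2.4,-0.4],[0.08,0,-2,3.2,-0.4],[0.1,0,-2.5,4,-0.4],[0.12,0,-3,5,-0.4],[0.14,0,-3.4,5,-0.4],[0.14,0,-3.67,5,-0.4],[0.14,0,-3.67,5,-0.4],[0.14,0,-3.67,5,-0.4]]]'; python3 disc.py .455 .271 .117 | grep -E 'tool \[-?0.[0-3]|zang'
python3 - <<'E'
from h import *
s=bot.state();print(s['tcp_pos'],totool([.455,.2705,.07]))
E
```

```text
time: 40.85
tcp_pos: [0.4552, 0.2711, 0.128]
eef_rot: [-0.751, 1.68, -1.69]
contact_force: [0.8, 0.6, -1.2]
width: 0.0561
[322.      274.       64.15351] [0.4571 0.2727] [145 153 157] tool [-0.07 -0.54  0.02]
[277.     265.     108.9374] [0.4455 0.2878] [141 152 158] tool [-0.18 -0.55 -0.45]
[320.      247.       44.84541] [0.4642 0.2825] [152 159 167] tool [-0.38 -0.53 -0.  ]
[322.       274.        35.714542] [0.4571 0.2727] [145 143 136] tool [-0.07 -0.54  0.02]
[322.       274.        28.403915] [0.4571 0.2727] [147 160 164] tool [-0.07 -0.54  0.02]
zang -39.7 [ 0.042  0.014 -0.999]
[0.45562611 0.27115946 0.12823555] [ 0.07774866  1.45353946 -0.03615627]
```

```bash
python3 -m handwheel '[[[0.02,0.5,-0.01,0,-0.4],[0.03,1,-0.03,0,-0.4],[0.05,1.35,-0.04,0,-0.4],[0.05,1.42,-0.04,0,-0.4],[0.05,1.45,-0.04,0,-0.4],[0.05,1.45,-0.04,0,-0.4]]]';python3 -m handwheel '[[[0,0.05,0,0,-0.4],[0,0.1,0,0,-0.4],[0,0.1,0,0,-0.4]]]'
```

```text
time: 41.5
tcp_pos: [0.4563, 0.2716, 0.0709]
eef_rot: [-0.749, 1.679, -1.69]
contact_force: [1.0, 0.2, -0.8]
width: 0.0562
time: 41.8
tcp_pos: [0.4567, 0.2718, 0.0672]
eef_rot: [-0.748, 1.679, -1.689]
contact_force: [0.6, -0.5, -1.1]
width: 0.0562
```

```bash
python3 -m handwheel '[[[0,0.03,0,0,-0.4],[0,0.05,0,0,-0.4],[0,0.05,0,0,-0.4]]]';python3 -m handwheel '[[[0,0.03,0,0,-0.4],[0,0.04,0,0,-0.4],[0,0.04,0,0,-0.4]]]'
```

```text
time: 42.1
tcp_pos: [0.457, 0.272, 0.0658]
eef_rot: [-0.747, 1.679, -1.689]
contact_force: [-0.8, 0.4, 1.5]
width: 0.0564
time: 42.4
tcp_pos: [0.4572, 0.2721, 0.0656]
eef_rot: [-0.747, 1.678, -1.689]
contact_force: [-3.9, -0.3, 6.9]
width: 0.0565
```

Contact at TCP z .0657, as predicted (.0655). Release.

```bash
python3 -m handwheel '[[[0,-0.02,0,0,0],[0,-0.02,0,0,0.75],[0,-0.02,0,0,0.75],[0,-0.02,0,0,0.75],[0,-0.5,0,0,0.75],[0,-1.3,0,0,0.75],[0,-2.3,0,0,0.75],[0,-3.1,0,0,0.75],[0,-3.3,0,0,0.75],[0,-3.3,0,0,0.75]]]'; python3 disc.py .456 .271 .048 | grep -E 'tool \[-?0.[0-3]|zang|^[0-9]'
python3 - <<'E'
from h import *
print(totool([.606,.358,.19]))
E
```

```text
time: 43.4
tcp_pos: [0.4523, 0.2706, 0.1994]
eef_rot: [-0.742, 1.677, -1.688]
contact_force: [-0.3, -0.8, 0.4]
width: 0.0747
43.45 [0.45139456 0.27019256 0.19732822] 0.07481244205244703 [ 0.41 -0.   -0.07  1.45 -0.    2.68]
[320.     189.      35.9315] [0.4592 0.2745] [141 150 159] tool [-0.16  1.19  0.05]
[320.       189.        18.892756] [0.4592 0.2745] [ 93  95 101] tool [-0.16  1.19  0.05]
zang -39.7 [ 0.046  0.015 -0.999]
[-4.14513915  0.39514095  1.56632273]
```

The steel disc reads about 5 mm off by the wrist view. I'll move aside and cross-check with the fixed cameras.

```bash
python3 -m handwheel '[[[0.7,0,0.55,0,0.75],[1.4,0,1.1,0,0.75],[2.1,0,1.7,0,0.75],[2.8,0,2.3,0,0.75],[3.5,0,2.9,0,0.75],[4.2,0,3.4,0,0.75],[4.8,0,4,0,0.75],[5.4,0,4.5,0,0.75],[5.4,0,4.5,0,0.75]]]'
python3 - <<'E'
from h import *
T=cam('top'); S=cam('side'); np.savez('t16',**T); np.savez('s16',**S)
t0=np.load('t12.npz')
def circ(k,x0,y0,x1,y1,f,z,rmin,rmax):
    g=cv2.resize(k['img'][y0:y1,x0:x1,2],None,fx=f,fy=f,interpolation=cv2.INTER_CUBIC)
    h=cv2.HoughCircles(g,cv2.HOUGH_GRADIENT_ALT,1,5,param1=120,param2=.4,minRadius=rmin,maxRadius=rmax)
    for x in (h[0] if h is not None else []): u,v=x[0]/f+x0-.5+.5/f,x[1]/f+y0-.5+.5/f; print((u.round(2),v.round(2),x[2]/f),onz(k,u,v,z)[:2].round(4))
print('top stack');circ(T,235,205,285,255,8,.048,20,130)
t=cv2.imread('pics/top0.png')[...,::-1]; k=dict(img=t,R=T['R'],t=T['t'],camera_matrix=T['camera_matrix'])
print('top plate circle at start');circ(k,235,205,285,255,8,.01,60,130)
print('b1');circ(T,215,165,250,205,8,.01,50,130)
# bolts
g=cv2.resize(t[205:255,235:285],None,fx=8,fy=8,interpolation=cv2.INTER_CUBIC)
m=cv2.threshold(cv2.cvtColor(g,cv2.COLOR_RGB2HSV)[...,1],50,255,cv2.THRESH_BINARY_INV)[1]
cs,_=cv2.findContours(m,cv2.RETR_EXTERNAL,cv2.CHAIN_APPROX_NONE); cc=max(cs,key=cv2.contourArea); r=cv2.minAreaRect(cc); u,v=np.array(r[0])/8+[235,205]-.5; print('plate rect',r[1][0]/8,r[1][1]/8,u,v,onz(k,u,v,.01))
E
```

```text
time: 44.35
tcp_pos: [0.4508, -0.0138, 0.1901]
eef_rot: [-0.747, 1.684, -1.692]
contact_force: [0.4, 0.1, 0.3]
width: 0.0748
top stack
(np.float32(258.69), np.float32(231.19), np.float32(7.790719)) [0.4526 0.2661]
(np.float32(258.56), np.float32(232.94), np.float32(7.3395247)) [0.4471 0.2664]
(np.float32(257.06), np.float32(229.44), np.float32(8.846027)) [0.4582 0.2713]
(np.float32(257.06), np.float32(229.44), np.float32(5.3246956)) [0.4582 0.2713]
(np.float32(258.56), np.float32(232.94), np.float32(5.618937)) [0.4471 0.2664]
(np.float32(259.44), np.float32(232.19), np.float32(5.545106)) [0.4495 0.2637]
(np.float32(257.06), np.float32(229.44), np.float32(3.3153546)) [0.4582 0.2713]
(np.float32(274.44), np.float32(218.44), np.float32(3.1062992)) [0.4929 0.2174]
top plate circle at start
b1
(np.float32(230.19), np.float32(185.31), np.float32(7.003803)) [0.6087 0.3674]
(np.float32(232.06), np.float32(183.44), np.float32(6.660944)) [0.615  0.3615]
plate rect 36.67729568481445 36.63109588623047 258.22605323791504 231.7559356689453 [0.45557155 0.27241309 0.01      ]
```

Top camera: steel (.4582,.2713) against plate rectangle (.4556,.2724), 3 mm off. The two views agree to within tolerance. Now the last brown disc.

```bash
python3 -m handwheel '[[[-0.6,0,-0.18,0,0.75],[-1.5,0,-0.45,0,0.75],[-2.4,0,-0.72,0,0.75],[-3.3,0,-1,-0.6,0.75],[-4.2,0,-1.27,-1.2,0.75],[-5.1,0,-1.54,-1.8,0.75],[-6,0,-1.8,-2.4,0.75],[-6.9,0,-2.1,-3,0.75],[-7.8,0,-2.36,-3.6,0.75],[-8.7,0,-2.63,-4.2,0.75],[-9.4,0,-2.84,-5,0.75],[-9.65,0,-2.92,-5,0.75],[-9.65,0,-2.92,-5,0.75],[-9.65,0,-2.92,-5,0.75]]]'; python3 disc.py .606 .358 | grep -E 'tool \[-?0.|zang|^[0-9]'
```

```text
time: 45.85
tcp_pos: [0.6066, 0.361, 0.202]
eef_rot: [-1.171, 1.183, -1.212]
contact_force: [0.6, -0.3, 1.2]
width: 0.0748
45.9 [0.60687041 0.36031066 0.20259506] 0.07480493114836698 [ 0.44  0.49  0.52  1.56 -0.    2.01]
zang 0.2 [ 0.04   0.016 -0.999]
```

```bash
cat > br.py <<'E'
from h import *
c=cam('wrist'); hsv=cv2.cvtColor(c['img'],cv2.COLOR_RGB2HSV)
m=((hsv[...,0]<12)&(hsv[...,1]>110)&(hsv[...,2]<170)&(hsv[...,2]>40)).astype(np.uint8)
n,l,st,ce=cv2.connectedComponentsWithStats(m)
for i in range(1,n):
    if st[i,4]>300:
        p=onz(c,st[i,0]+(st[i,2]-1)/2,st[i,1]+(st[i,3]-1)/2,.008); print(st[i],ce[i].round(1),p,totool([*p[:2],.0225]))
T=cam('top'); hs=cv2.cvtColor(T['img'],cv2.COLOR_RGB2HSV); m=((hs[...,0]<12)&(hs[...,1]>90)&(hs[...,2]>40)).astype(np.uint8); m[:150]=0;m[275:]=0
n,l,st,ce=cv2.connectedComponentsWithStats(m)
for i in range(1,n):
    if st[i,4]>40: print('top',st[i],ce[i],onz(T,*ce[i],.008))
E
python3 br.py
```

```text
[ 283  152   61   60 1877] [312.9 181.8] [0.60628452 0.35991356 0.008     ] [ 0.07106369  4.5087594  -0.20701812]
top [232 178  10  13  53] [237.67924528 182.94339623] [0.61701463 0.34351882 0.008     ]
```

```bash
python3 -m handwheel '[[[0.02,1,-0.05,0,0.75],[0.04,2,-0.1,0,0.75],[0.06,3,-0.14,0,0.75],[0.07,3.9,-0.18,0,0.75],[0.07,4.3,-0.2,0,0.75],[0.07,4.42,-0.2,0,0.75],[0.07,4.47,-0.2,0,0.75],[0.07,4.47,-0.2,0,0.75]]]'; python3 -m handwheel '[[[0,0,0,0,0.6],[0,0,0,0,0],[0,0,0,0,0],[0,0,0,0,0],[0,0,0,0,0],[0,0,0,0,0]]]' 50;  python3 -m handwheel '[[[0,-0.3,0,0,-0.4],[0,-0.6,0,0,-0.4],[0,-1,0,0,-0.4],[0,-1.6,0,0,-0.4],[0,-2.4,0,0,-0.4],[0,-2.6,0,0,-0.4],[0,-2.6,0,0,-0.4]]]'
python3 - <<'E'
from h import *
s=bot.state(); M=Rn.from_rotvec(s['eef_rot']).as_matrix(); print(s['tcp_pos'],s['contact_force'],M.round(3).tolist(),totool([.4545,.2695,.14]))
E
```

```text
time: 46.8
tcp_pos: [0.6085, 0.3603, 0.0272]
eef_rot: [-1.164, 1.182, -1.215]
contact_force: [-0.2, 0.4, -0.4]
width: 0.0748
time: 47.4
tcp_pos: [0.6081, 0.3625, 0.0338]
eef_rot: [-1.16, 1.182, -1.211]
contact_force: [-9.2, -0.6, 15.3]
width: 0.0428
time: 48.1
tcp_pos: [0.6051, 0.3608, 0.1412]
eef_rot: [-1.154, 1.179, -1.212]
contact_force: [-0.1, -0.5, 0.1]
width: 0.0256
[0.60514295 0.36076771 0.1411511 ] [-0.14804228 -0.48817949  0.07498787] [[0.005, 0.052, 0.999], [-1.0, 0.025, 0.004], [-0.025, -0.998, 0.052]] [ 2.26258316 -0.226077   -3.77092408]
```

Missed: the fingers rode over the disc (TCP 4 mm too high, plus a 3° tool tilt). Reopen, turn the jaws to where the tilt does not matter, and relocate the disc.

```bash
python3 -m handwheel '[[[0,-0.4,0,0.5,0.75],[0,-1,0,1.5,0.75],[0,-1.4,0,2.5,0.75],[0,-1.4,0,3.5,0.75],[0,-1.4,0,4.5,0.75],[0,-1.4,0,5.5,0.75],[0,-1.4,0,6.2,0.75],[0,-1.4,0,6.2,0.75]]]'; python3 br.py; python3 disc.py .606 .358 | grep -E 'tool \[-?0.|zang|^[0-9]'
```

```text
time: 48.9
tcp_pos: [0.6016, 0.3589, 0.1944]
eef_rot: [-0.612, 1.796, -1.786]
contact_force: [-0.2, -0.3, -0.6]
width: 0.0747
[ 297  147   63   63 2011] [327.9 177.5] [0.61551933 0.35973344 0.008     ] [-0.04649886  4.31761546  0.15143651]
top [229 175  12  15  58] [236.48275862 180.53448276] [0.62513685 0.34768663 0.008     ]
49.05 [0.60184744 0.35914123 0.19559215] 0.07459787214109731 [0.44 0.46 0.46 1.52 0.   2.87]
[327.       179.        32.170444] [0.6147 0.3602] [101  63  46] tool [-0.2   1.15  0.17]
[327.     179.      16.8099] [0.6147 0.3602] [170 144 105] tool [-0.2   1.15  0.17]
zang -49.3 [ 0.05   0.024 -0.998]
```

```bash
python3 -m handwheel '[[[-0.01,1,0.03,0,0.75],[-0.02,2,0.07,0,0.75],[-0.03,3,0.11,0,0.75],[-0.05,3.8,0.14,0,0.75],[-0.05,4.15,0.15,0,0.75],[-0.05,4.2,0.15,0,0.75],[-0.05,4.2,0.15,0,0.75],[-0.05,4.2,0.15,0,0.75]]]'
python3 - <<'E'
from h import *
s=bot.state(); M=Rn.from_rotvec(s['eef_rot']).as_matrix(); print(s['tcp_pos'],M[:,1].round(3),totool([.615,.360,.022]))
E
```

```text
time: 49.85
tcp_pos: [0.6175, 0.3609, 0.0312]
eef_rot: [-0.606, 1.793, -1.782]
contact_force: [0.7, -0.6, 0.7]
width: 0.0749
[0.61751362 0.36091161 0.03123282] [ 0.055  0.027 -0.998] [ 0.07594926  0.22633733 -0.02737808]
```

```bash
python3 -m handwheel '[[[0.03,0.1,-0.02,0,0.75],[0.06,0.2,-0.03,0,0.75],[0.07,0.27,-0.03,0,0.75],[0.07,0.27,-0.03,0,0.75]]]'
python3 - <<'E'
from h import *
s=bot.state(); print(s['tcp_pos'],s['contact_force'],totool([.615,.360,.020]))
E
```

```text
time: 50.25
tcp_pos: [0.6146, 0.36, 0.0196]
eef_rot: [-0.608, 1.793, -1.783]
contact_force: [-0.0, -0.6, -0.3]
width: 0.0748
[0.61462968 0.36003006 0.01961573] [-0.0275117  -0.64778494 -0.3267854 ] [-0.00706045 -0.00911126  0.00676029]
```

Now at z .0196 with no contact, and centred. Raise 2 mm while closing.

```bash
python3 -m handwheel '[[[0,-0.05,0,0,0.6],[0,-0.05,0,0,0.3],[0,-0.05,0,0,0.1],[0,-0.05,0,0,0],[0,-0.05,0,0,0],[0,-0.05,0,0,0],[0,-0.05,0,0,0]]]' 50;  python3 -m handwheel '[[[0,-0.3,0,0,-0.4],[0,-0.6,0,0,-0.4],[0,-1,0,0,-0.4],[0,-1.6,0,0,-0.4],[0,-2.4,0,0,-0.4],[0,-2.9,0,0,-0.4],[0,-2.9,0,0,-0.4]]]'
python3 - <<'E'
from h import *
s=bot.state(); print(s['tcp_pos'],s['width'],s['contact_force'],totool([.4535,.2695,.14]))
E
```

```text
time: 50.95
tcp_pos: [0.6149, 0.3602, 0.0224]
eef_rot: [-0.606, 1.793, -1.782]
contact_force: [-1.3, -0.1, 4.7]
width: 0.0575
time: 51.65
tcp_pos: [0.6112, 0.3584, 0.1449]
eef_rot: [-0.595, 1.79, -1.778]
contact_force: [0.5, 0.0, -1.2]
width: 0.058
[0.61122211 0.35837078 0.14494389] 0.05797721025781923 [ 0.52800474  0.02740558 -1.22457152] [ 4.43436803 -0.19852709 -0.89228213]
```

```bash
python3 -m handwheel '[[[0.4,0,-0.08,0,-0.4],[0.95,-0.05,-0.19,0,-0.4],[1.55,-0.08,-0.31,0,-0.4],[2.15,-0.1,-0.43,0,-0.4],[2.75,-0.13,-0.55,0,-0.4],[3.35,-0.16,-0.67,0,-0.4],[3.9,-0.2,-0.78,0,-0.4],[4.25,-0.2,-0.86,0,-0.4],[4.43,-0.2,-0.89,0,-0.4],[4.43,-0.2,-0.89,0,-0.4]]]'; python3 disc.py .455 .271 .127 | grep -E 'tool \[-?0.[0-3]|zang|^[0-9]'
python3 - <<'E'
from h import *
s=bot.state();print(s['tcp_pos'],totool([.4545,.2700,.078]))
E
```

```text
time: 52.65
tcp_pos: [0.4527, 0.2691, 0.1393]
eef_rot: [-0.597, 1.791, -1.778]
contact_force: [0.2, 0.3, -2.4]
width: 0.0574
52.7 [0.45357671 0.26948075 0.1396268 ] 0.05734766161286341 [ 0.41 -0.01 -0.2   1.32  0.    2.84]
[323.       271.        65.028656] [0.456  0.2706] [94 50 35] tool [-0.08 -0.25  0.02]
[323.       271.        37.895363] [0.456  0.2706] [115 105  86] tool [-0.08 -0.25  0.02]
[323.       271.        30.627918] [0.456  0.2706] [161 172 179] tool [-0.08 -0.25  0.02]
zang -49.3 [ 0.064  0.031 -0.997]
[0.45357671 0.26948075 0.1396268 ] [ 0.07990924  1.53864874 -0.02323017]
```

```bash
python3 -m handwheel '[[[0.02,0.5,-0.02,0,-0.4],[0.05,1,-0.03,0,-0.4],[0.07,1.35,-0.05,0,-0.4],[0.08,1.5,-0.05,0,-0.4],[0.08,1.54,-0.05,0,-0.4],[0.08,1.54,-0.05,0,-0.4]]]';python3 -m handwheel '[[[0,0.05,0,0,-0.4],[0,0.1,0,0,-0.4],[0.01,0.1,-0.01,0,-0.4]]]'; python3 -m handwheel '[[[0,0.04,0,0,-0.4],[0.01,0.06,-0.01,0,-0.4],[0.01,0.06,-0.01,0,-0.4]]]'
```

```text
time: 53.3
tcp_pos: [0.4543, 0.271, 0.0783]
eef_rot: [-0.595, 1.79, -1.777]
contact_force: [0.2, -0.6, -1.1]
width: 0.0572
time: 53.6
tcp_pos: [0.4543, 0.2713, 0.0746]
eef_rot: [-0.594, 1.79, -1.777]
contact_force: [-0.5, -0.3, -1.4]
width: 0.0573
time: 53.9
tcp_pos: [0.4537, 0.2713, 0.072]
eef_rot: [-0.594, 1.79, -1.777]
contact_force: [-0.2, 0.8, -1.5]
width: 0.0575
```

```bash
python3 -m handwheel '[[[0,0.03,0,0,-0.4],[0.01,0.05,0,0,-0.4],[0.01,0.05,0,0,-0.4]]]'
```

```text
time: 54.2
tcp_pos: [0.4538, 0.2714, 0.0704]
eef_rot: [-0.593, 1.79, -1.777]
contact_force: [-0.1, -0.0, 1.2]
width: 0.0577
```

```bash
python3 -m handwheel '[[[0,0,0,0,0],[0,0,0,0,0.75],[0,0,0,0,0.75],[0,0,0,0,0.75],[0.03,-0.4,-0.02,0,0.75],[0.05,-1,-0.03,0,0.75],[0.05,-2,-0.03,0,0.75],[0.05,-3,-0.03,0,0.75],[0.05,-3.2,-0.03,0,0.75],[0.05,-3.2,-0.03,0,0.75]]]'; python3 disc.py .456 .271 .058 | grep -E 'tool \[-?0.[0-4]|zang|^[0-9]'; python3 -m handwheel '[[[0.6,0,0.6,0,0.75],[1.2,0,1.3,0,0.75],[1.8,0,2,0,0.75],[2.5,0,2.7,0,0.75],[3.2,0,3.4,0,0.75],[3.9,0,4.1,0,0.75],[4.6,0,4.8,0,0.75],[5,0,5.3,0,0.75],[5,0,5.3,0,0.75]]]'
python3 - <<'E'
from h import *
T=cam('top'); S=cam('side'); save('t17.png',T['img']); 
for k,n,x0,y0,x1,y1 in((T,'top',235,205,285,255),(S,'side',300,250,360,310)):
    hs=cv2.cvtColor(k['img'],cv2.COLOR_RGB2HSV); m=((hs[...,0]<13)&(hs[...,1]>100)&(hs[...,2]>35)).astype(np.uint8); m[:y0]=0;m[y1:]=0;m[:,:x0]=0;m[:,x1:]=0
    nn,l,st,ce=cv2.connectedComponentsWithStats(m)
    for i in range(1,nn):
        if st[i,4]>15: u,v=st[i,0]+(st[i,2]-1)/2,st[i,1]+(st[i,3]-1)/2; print(n,st[i],ce[i].round(1),onz(k,u,v,.056).round(4),onz(k,*ce[i],.056).round(4),'expected',proj(k,[.4555,.272,.056]).round(1))
s=bot.state(); print(s['time'],s['tcp_pos'])
E
```

```text
time: 55.2
tcp_pos: [0.4445, 0.2675, 0.2007]
eef_rot: [-0.588, 1.788, -1.774]
contact_force: [-0.2, -0.1, -1.3]
width: 0.0748
55.25 [0.44349895 0.26708013 0.19842049] 0.07509091061350848 [ 0.41 -0.05 -0.12  1.43  0.    2.84]
[320.       192.        38.749603] [0.4543 0.2736] [102  63  47] tool [-0.22  1.23  0.03]
[346.       210.        63.233906] [0.4566 0.2484] [171 146 111] tool [0.14 1.21 0.54]
[320.       192.        18.431562] [0.4543 0.2736] [82 84 86] tool [-0.22  1.23  0.03]
zang -49.3 [ 0.067  0.032 -0.997]
time: 56.15
tcp_pos: [0.4295, -0.0263, 0.1852]
eef_rot: [-0.592, 1.796, -1.779]
contact_force: [-1.0, 0.7, 0.2]
width: 0.0745
top [248 222  18  17 132] [256.3 229.9] [0.4554 0.272  0.056 ] [0.4557 0.2726 0.056 ] expected [256.5 230. ]
side [321 261  18  13 113] [329.5 267.1] [0.4554 0.2724 0.056 ] [0.4552 0.273  0.056 ] expected [329.5 266.9]
56.25 [ 0.42972192 -0.02389404  0.18594816]
```

The top disc sits at (.4555,.2722) in both fixed views, against a plate centre of (.4556,.2724), and at the right height. The arm is clear, so hand in.

```bash
python3 -c "
from rig import bot
print(bot.finish_job(), bot.state()['contact_force'])"
```

```text
the job is handed in; nothing more can be done
the job is handed in; nothing more can be done
```

I ran the whole job through and handed it in at about 56 s of the 210 s limit. The hand-in gave no verdict, so the results below are from my own checks.

- **High spot:** I slid the indicator in to its stop and cranked the rotor through about 4 rad. The lesser swelling read 2.1 and the high spot about 3.3–3.45. The last 2.2 rad of the turn was not scanned, since both described bulges had been found.
- **Pen mark:** I pushed the pen to its end stop (16.7 N, no further travel). The needle read 3.47 both before and after.
- **Gauge cleared:** The indicator is back against its stop (14 N, no motion). The clamp was fully open, seen in the side view after I flipped it.
- **Rotor:** It lies flat on the assembly plate, about 2 mm from the plate's centre.
- **Brake discs:** All three are stacked, in the order brown, steel, brown. One brown disc had been knocked aside early on, so I located it again.
- **One miss:** My first grasp of the last brown disc failed: the fingers rode over it and nudged it about 9 mm. The second grasp held.

**Last checks:**
- **Top disc:** both fixed cameras put it within 1 mm of the plate's centre and at the right height. The wrist camera put it about 3 mm off.
- **Steel disc:** the cameras disagreed, with the wrist view about 6 mm off centre and the top camera 3 mm.
- **First brown disc:** the wrist view put it about 5 mm off centre. It could not be rechecked once covered.

All of these are inside the 8 mm limit. The tool had tilted about 4° by the end, but the top disc looked flat after release.

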